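Put the third clamp jaw away in its case

TASK

Put the loose aluminium clamp jaw away in its storage case: lift the case's lid right back until it stays open by itself on its stop, then set the jaw, legs down as it lies now, over the two jaws in the pocket so that it interlocks with them (one leg down in each trough, ends in line), because only then will the lid shut. Finally lower the lid gently until it is fully closed, never letting it drop, and do not knock over the dropper bottle or the swab cup.

Things in the scene. Friction and masses are not known exactly. Their poses are not given: they have to be found in the camera images.
- jaw_case: Dark blue-grey case, fixed, 130 (x) x 160 (y) x 47 mm. Origin: centre of underside; x to the hinge (far) side, y along the hinge. Walls 4 mm, rim 39 mm high; black foam 24 mm high, its open pocket (floor 6 mm up) 55 (x) x 69 (y) mm, centred 15 mm in front (-x) of the case centre, with a finger notch at each y end, 42 mm wide, 36 mm long, equally deep. A steel blade behind it is fixed.
- case_lid (a joint): Lid, rad: 0 shut, grows as the front edge is lifted, 1.83 (105 degrees) resting on its stop, leaning back. Hinged along the case's y at the far rim. Flat, 0.2 kg, 8 mm thick above the rim, 130 mm from hinge to front edge. Little friction: let go before the upright it falls shut, beyond it sinks back on to the stop. Lifting takes 1 to 2 N at the tab.
- lid_tab (a point): Grip point of the orange tab at the middle of the lid's front edge. The tab is 22 mm wide (along the hinge), 10 mm thick, and stands 34 mm out from the lid's edge. The point is 22 mm out, mid-thickness: when shut 152 mm in front of the hinge, 5 mm above it, 44 mm above the worktop. Moves with the lid; pinched across the 22 mm it can turn between the fingers.
- lid_hinge (a point): Middle of the lid's hinge line: 65 mm behind the case's centre, 39 mm above the worktop. Axes as the case (hinge line along y).
- nest (a point): Where the origin of jaw_3 belongs: fixed in the case, 15 mm in front of its centre (middle of the pocket), 11 mm above its underside, on the webs of the two jaws lying there. Axes as the case.
- jaw_1: Aluminium clamp jaw: U-channel 26 mm wide (x), 66 mm long (y), 24 mm high, legs 4 mm and web 5 mm thick, trough 18 mm wide. Lies loose, trough up, in the front half of the pocket. Origin: centre of its underside (the web).
- jaw_2: The same kind of jaw, trough up, in the rear half of the pocket, 27 mm behind jaw_1, almost touching it. Origin: centre of its underside.
- jaw_3: Third, loose jaw, same sizes, 0.06 kg, on the worktop legs down, web on top (19 to 24 mm up). Origin: centre of its underside, level with the leg tips; y along its 66 mm length, z up. Can be gripped across the 66 mm on the ends of the web; so held, the fingers fit the case's notches. Nested, its top is 35 mm above the case's underside, 4 mm below the shut lid; its legs have 4 mm to spare along x.
- amber_dropper: Brown dropper bottle, 30 mm across, 104 mm tall, standing loose. Origin: centre of its underside, z up.
- swab_cup: Clear cup of swabs, 51 mm across, 109 mm tall, standing loose. Origin: centre of its underside, z up.
There are look-alikes about, which are no part of the job. What is shaped like the jaw_3 but purple or yellow is not meant.

How it is judged:
By the outcome, as a careful person would: the job done as asked, in the order asked, and still so for the second after the job is handed in, with the robot touching nothing.
It also fails if it takes over 70 s, if anything falls off the work surface, if the arm or the gripper's body presses on something with over 40 N, if the wrist force passes 120 N, or if a joint passes its speed limit or range.

ROBOT

A 7-joint arm with a two-finger parallel gripper is mounted at the origin on a cart in front of the work surface, level with it; the furniture and walls round the work are solid. World frame = base frame: x ahead of the robot, y to its left, z up, the work surface at z = 0. Lengths are in m, angles in rad, forces in N, time in s.
With the tool pointing down it reaches from about 0.4 to 0.85 m from the base axis. Payload 4.5 kg.
Tool frame: the origin (TCP) lies on the centre line of the jaws, within the pads' length; the fingertips stand 14 mm ahead of it and the grasp point (between the pads) lies 5 mm behind it; y points along the fingers, z is the direction in which the jaws open and shut, and the axes are right-handed (so a half turn about y gives the same grasp; the last joint's range is limited). The gripper opens to 88 mm and grips with 3 to 60 N. Pads are 18 mm wide; open, the fingers measure 123 mm over their backs; the gripper's body (75 mm by 187 mm) begins 45 mm behind the grasp point.
Start: joints at [0.034, 0.689, -0.195, 1.565, 0.157, 0.902, -0.215], TCP at [0.625, 0, 0.253] pointing down, gripper open.
Joint ranges: [-3.01, 3.01], [-0.46, 2.08], [-1.47, 1.51], [0.13, 2.56], [-1, 4.14], [0.04, 2.09], [-2.66, 2.66]. Speed limits (rad/s): [2.57, 2.57, 3.14, 3.14, 3.14, 3.14, 3.14].

INTERFACE

Orientations are given as a unit quaternion [x, y, z, w].
In Python, from plant import get_state, imaging, job gives the robot as it stands.
- The arm moves only by the tool send_rows, never from a script. Its argument "motion" is a list that holds one entry, the list of rows, each a list of 7 numbers: the turn, a rotation vector about the tool's x, y, z scaled (see below), then the shift along the tool's x, y, z scaled (see below), then the gripper's target within -1 to 1 (shut at 1, half-way at 0, fully open at -1). In form: [[[rx, ry, rz, tx, ty, tz, gripper], ...]]. A call has exactly 5 rows; each row shifts and turns the commanded pose from where the row before left it, along the tool's axes as they then stand; what a row does not reach is not made up. The controller multiplies each number of a shift by 0.02 m and each number of a turn by 0.08 rad. A row lasts 1/12 s, in which the tool goes at most 41.7 mm and 7.16 degrees, less where a joint would pass 70% of its speed; a pose out of reach is approached as far as the arm can. A call with a number of a shift or a turn outside -1 to 1 is refused whole. A call with a gripper value outside its range is refused whole. The fingers move at their own pace and stop on an object; "force" is the grip in N (left out, the last holds). Time passes only in rows, so rows that do not move let the fingers close, or fill a call up. It gives the time, the measured TCP pose, the force and the opening at its end, in the units of the state.
- get_state(): the state, without advancing time (a new reading comes with each control period).
- imaging.snapshot(name): name is "scene" or "side" or "wrist"; returns a dict with "img" (384x512x3 uint8, red, green, blue), "camera_matrix" (3x3 intrinsics, pixels), "dist_coeffs" ([k1, k2, p1, p2, k3] as OpenCV has them; the pictures are not rectified), "R" (3x3) and "t" (3): a world point X has camera coordinates R X + t; the wrist camera has in their place "hand_eye" (4x4, takes a point from camera to tool coordinates, whose origin is the TCP and whose axes are the tool frame's). Camera axes: x right, y down, z forward; pixel columns grow to the right and rows downward; lengths in m; the calibration is good to about 2 mm. A picture is of the moment at which its call begins: read the wrist's pose just before it. There is no depth.
- job.finish_job(): hands the job in, once; it reports no verdict.
The state is a dict: "clock": time; "q": joint angles; "qd": joint speeds; "joint_torque": joint torques, N m; "tool_pos": TCP position; "eef_rot": TCP orientation; "contact_force": force on the tool from outside, world axes, zero at the start; "moment": the same for the moment, N m; "opening": opening from 0.0 (shut) to 1.0 (fully open).
Only numpy, scipy, OpenCV 4.12 (cv2) and the standard library are available. Lean on these libraries where they do the work, as an engineer would, in place of code of your own. Each camera call takes 0.05 s, during which the arm holds its last target.

## Working session

There is one attempt and no reset: what is moved stays moved. The work goes in short steps, Python scripts to look and compute and a tool call to move; the robot and the scene stay as the last step left them, time stands still between calls to the robot, and variables do not carry over. Pictures are saved under pics/ and viewed, and the job is handed in when it is done.

Besides the shell and the picture viewer there is one more tool, called after ">>>" by a JSON object that holds its "method" and its "body". send_rows: Moves the arm, as the interface text tells. Its arguments: {"type":"object","properties":{"motion":{"type":"array"},"force":{"type":"number"}},"required":["motion"]}

```bash
ls; mkdir -p pics
python3 - <<'E'
from plant import get_state, imaging, job
import cv2
print(get_state())
for n in ["scene","side","wrist"]:
    s=imaging.snapshot(n); cv2.imwrite(f"pics/{n}0.png",s["img"][:,:,::-1])
    print(n,{k:v for k,v in s.items() if k!="img"})
E
```

```text
pics
{'clock': 0.0, 'q': array([ 0.03377877,  0.68997898, -0.19455424,  1.56634893,  0.15731293,
        0.90250068, -0.21506379]), 'qd': array([ 0.00161944,  0.00085276, -0.0001939 , -0.0011737 , -0.00056257,
        0.00068344, -0.00060737]), 'joint_torque': array([ 3.38560185e-04, -5.27571630e+01, -1.26686912e+00, -1.53434461e+01,
       -5.26333472e-02,  6.56995355e-03,  1.65937727e-04]), 'tool_pos': array([ 6.24388542e-01, -1.64261822e-05,  2.51912857e-01]), 'eef_rot': array([ 0.50053406, -0.50038358,  0.49952522, -0.49955628]), 'contact_force': array([0.25669132, 0.17287561, 0.01931154]), 'moment': array([0.02969131, 0.0260266 , 0.01236756]), 'opening': 0.9955669774606838}
scene {'camera_matrix': array([[479.46636858,   0.        , 259.0122626 ],
       [  0.        , 479.46636858, 193.72663952],
       [  0.        ,   0.        ,   1.        ]]), 'dist_coeffs': array([-0.09499874,  0.        ,  0.        ,  0.        ,  0.        ]), 'R': array([[-0.72836476, -0.68518736,  0.00175251],
       [-0.38083187,  0.40270127, -0.83234535],
       [ 0.56960677, -0.60691843, -0.554254
[... 439 characters left out ...]
,  0.89535305, -0.43887389]]), 't': array([-0.56092041,  0.08035171,  0.89054944])}
wrist {'camera_matrix': array([[329.67702314,   0.        , 252.93956882],
       [  0.        , 329.67702314, 191.46460344],
       [  0.        ,   0.        ,   1.        ]]), 'dist_coeffs': array([0.03208232, 0.        , 0.        , 0.        , 0.        ]), 'hand_eye': array([[-5.94716506e-05,  9.61044380e-01,  2.76394097e-01,
        -7.10773060e-02],
       [-6.42890523e-04, -2.76394077e-01,  9.61044172e-01,
        -1.32243964e-01],
       [ 9.99999792e-01, -1.20536262e-04,  6.34283936e-04,
         9.99150373e-04],
       [ 0.00000000e+00,  0.00000000e+00,  0.00000000e+00,
         1.00000000e+00]])}
```

View pics/scene0.png

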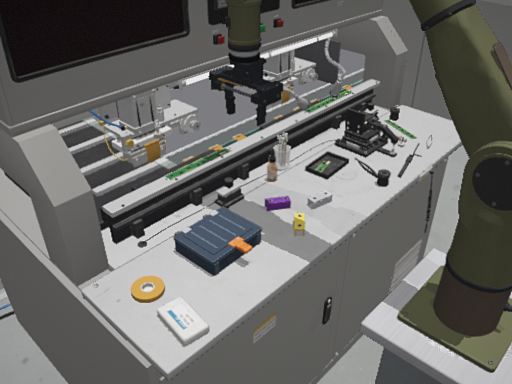

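View pics/side0.png

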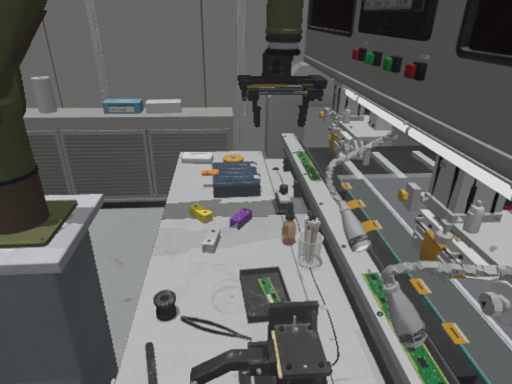

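View pics/wrist0.png

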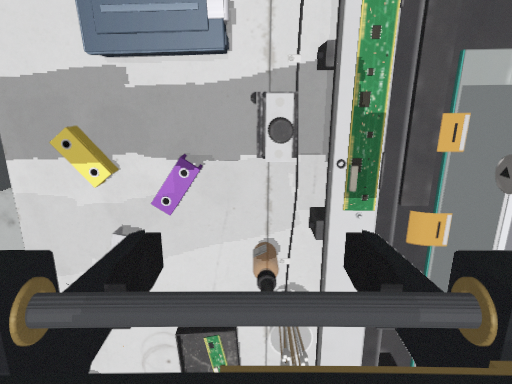

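```bash
cat > h.py <<'E'
import numpy as np, cv2
from scipy.spatial.transform import Rotation as Ro
from plant import get_state, imaging, job
def cam(n):
    st=get_state(); s=imaging.snapshot(n)
    if n=="wrist":
        T=np.eye(4);T[:3,:3]=Ro.from_quat(st["eef_rot"]).as_matrix();T[:3,3]=st["tool_pos"]
        M=T@s["hand_eye"]; R=M[:3,:3].T; s["R"]=R; s["t"]=-R@M[:3,3]
    return s
def ray(s,uv):
    p=cv2.undistortPoints(np.array(uv,float).reshape(-1,1,2),s["camera_matrix"],s["dist_coeffs"]).reshape(-1,2)
    d=np.c_[p,np.ones(len(p))]@s["R"]; d/=np.linalg.norm(d,axis=1)[:,None]
    return -s["R"].T@s["t"],d
def plane(s,uv,z):
    c,d=ray(s,uv); return c+d*((z-c[2])/d[:,2])[:,None]
def proj(s,X):
    return cv2.projectPoints(np.array(X,float).reshape(-1,1,3),cv2.Rodrigues(s["R"])[0],s["t"],s["camera_matrix"],s["dist_coeffs"])[0].reshape(-1,2)
def tri(l):
    A=np.zeros((3,3));b=np.zeros(3)
    for s,uv in l:
        c,d=ray(s,[uv]);P=np.eye(3)-np.outer(d[0],d[0]);A+=P;b+=P@c
    return np.linalg.solve(A,b)
def save(s,name,box=None,k=1):
    im=s["img"][:,:,::-1]
    if box: x0,y0,x1,y1=box; im=im[y0:y1,x0:x1]
    cv2.imwrite("pics/"+name,cv2.resize(im,None,fx=k,fy=k,interpolation=cv2.INTER_CUBIC))
E
python3 - <<'E'
from h import *
import pickle
a=cam("scene");b=cam("side");c=cam("wrist")
pickle.dump((a,b,c),open("s0.pkl","wb"))
save(a,"sc_case.png",(170,170,350,280),4.4)
save(b,"si_case.png",(180,140,330,290),3.9)
print(Ro.from_quat(get_state()["eef_rot"]).as_matrix().round(3))
E
```

```text
[[ 0.    -0.001  1.   ]
 [-1.    -0.     0.   ]
 [ 0.    -1.    -0.001]]
```

View pics/sc_case.png

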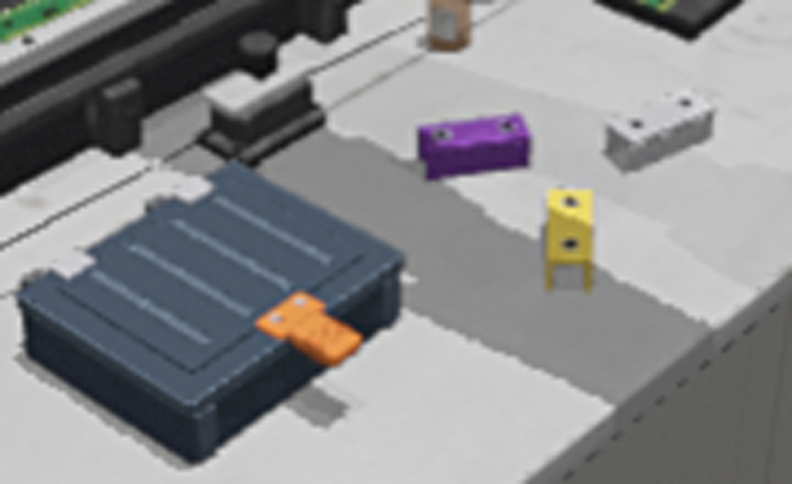

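View pics/si_case.png

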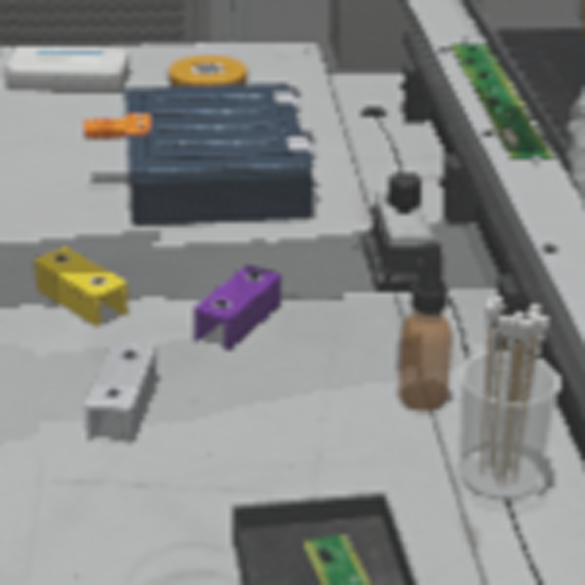

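Run:
```python
from h import *
import pickle
a,b,c=pickle.load(open("s0.pkl","rb"))
f=lambda x,y:(170+(x-2)/4.4,170+(y-2)/4.4)
g=lambda x,y:(180+(x-2)/3.9,140+(y-2)/3.9)
np.set_printoptions(precision=4,suppress=True)
print("case scene",plane(a,[f(22,290),f(205,405),f(405,260),f(230,165)],.047))
print("case side",plane(b,[g(131,172),g(312,168),g(296,90),g(130,92)],.047))
print("case base side",plane(b,[g(133,222),g(312,215)],0))
print("holes scene",plane(a,[f(637,124),f(685,102)],.024))
print("holes side",plane(b,[g(130,355),g(112,393)],.024))
print("jaw corners side",plane(b,[g(86,404),g(136,406),g(156,349),g(120,346)],.024))
print("jaw corners scene",plane(a,[f(607,125),f(627,146),f(714,103),f(690,90)],.024))
print("dropper",plane(b,[g(424,400)],0),plane(a,[(272,179)],0),"cup",plane(b,[g(507,485)],0))
# orange tab by colour
for s,n in((a,"sc"),(b,"si")):
    h=cv2.cvtColor(s["img"],cv2.COLOR_RGB2HSV)
    m=cv2.inRange(h,(5,170,120),(16,255,255)); k,l,st,ce=cv2.connectedComponentsWithStats(m)
    for i in range(1,k):
        if st[i,4]>20: print(n,st[i],ce[i])
    # end of tab
print("tab end scene",plane(a,[f(320,362),f(362,335)],.044),"side",plane(b,[g(83,119),g(83,134)],.044))
```

```text
case scene [[0.5899 0.2742 0.047 ]
 [0.4537 0.2688 0.047 ]
 [0.4614 0.117  0.047 ]
 [0.5937 0.1211 0.047 ]]
case side [[0.4665 0.105  0.047 ]
 [0.5945 0.1046 0.047 ]
 [0.5967 0.2547 0.047 ]
 [0.4636 0.2572 0.047 ]]
case base side [[0.4661 0.1198 0.    ]
 [0.5974 0.1236 0.    ]]
holes scene [[ 0.4707 -0.099   0.024 ]
 [ 0.464  -0.1385  0.024 ]]
holes side [[ 0.468  -0.0989  0.024 ]
 [ 0.4586 -0.1377  0.024 ]]
jaw corners side [[ 0.4446 -0.1476  0.024 ]
 [ 0.472  -0.1514  0.024 ]
 [ 0.4831 -0.0933  0.024 ]
 [ 0.462  -0.0886  0.024 ]]
jaw corners scene [[ 0.4833 -0.0857  0.024 ]
 [ 0.4607 -0.0764  0.024 ]
 [ 0.4503 -0.1499  0.024 ]
 [ 0.4699 -0.1516  0.024 ]]
dropper [[ 0.6387 -0.1205  0.    ]] [[ 0.6412 -0.1206  0.    ]] cup [[ 0.6693 -0.2027  0.    ]]
sc [229 243  23  10  73] [242.1096 246.9041]
si [202 170  16   5  47] [209.     172.1064]
tab end scene [[0.4381 0.2048 0.044 ]
 [0.4374 0.175  0.044 ]] side [[0.4282 0.2104 0.044 ]
 [0.4295 0.1813 0.044 ]]
```

>>> {"method": "send_rows", "body": {"motion": [[[0,-1,0,-0.53,0,-0.32,-1],[0,-1,0,-0.53,0,-0.32,-1],[0,-1,0,-0.53,0,-0.32,-1],[0,-1,0,-0.53,0,-0.32,-1],[0,-1,0,-0.53,0,-0.32,-1]]], "force": 20}}

```text
clock: 0.72
tool_pos: [0.5849, 0.0476, 0.2527]
eef_rot: [-0.59, 0.389, -0.389, 0.59]
contact_force: [-0.1, 0.6, 0.7]
opening: 0.996
```

>>> {"method": "send_rows", "body": {"motion": [[[0,-1,0,-0.62,0,-0.09,-1],[0,-1,0,-0.62,0,-0.09,-1],[0,-1,0,-0.62,0,-0.09,-1],[0,-1,0,-0.62,0,-0.09,-1],[0,-1,0,-0.62,0,-0.09,-1]]]}}

```text
clock: 1.13
tool_pos: [0.5446, 0.095, 0.2528]
eef_rot: [-0.656, 0.264, -0.265, 0.656]
contact_force: [-0.2, -0.5, 0.2]
opening: 1.0
```

>>> {"method": "send_rows", "body": {"motion": [[[0,-1,0,-0.6,0,0.16,-1],[0,-1,0,-0.6,0,0.16,-1],[0,-1,0,-0.6,0,0.16,-1],[0,-1,0,-0.6,0,0.16,-1],[0,-1,0,-0.6,0,0.16,-1]]]}}

```text
clock: 1.55
tool_pos: [0.505, 0.1421, 0.2528]
eef_rot: [-0.695, 0.129, -0.129, 0.695]
contact_force: [-0.5, 0.2, -0.3]
opening: 0.997
```

>>> {"method": "send_rows", "body": {"motion": [[[0,-0.92,0,-0.49,0,0.38,-1],[0,-0.92,0,-0.49,0,0.38,-1],[0,-0.92,0,-0.49,0,0.38,-1],[0,-0.92,0,-0.49,0,0.38,-1],[0,-0.92,0,-0.49,0,0.38,-1]]]}}

```text
clock: 1.97
tool_pos: [0.4659, 0.1898, 0.2528]
eef_rot: [-0.707, -0.0, 0.0, 0.707]
contact_force: [-0.3, -0.3, 0.4]
opening: 0.997
```

Run:
```python
from h import *
import pickle
s=get_state();print(s["clock"],s["tool_pos"],s["q"].round(2),Ro.from_quat(s["eef_rot"]).as_matrix().round(3),s["opening"])
c=cam("wrist");pickle.dump(c,open("w1.pkl","wb"));save(c,"w1.png",None,1.5)
```

```text
1.9667 [0.46586169 0.1897581  0.25280163] [-0.08  0.59 -0.64  1.91  0.48  0.8   0.59] [[ 1.     0.    -0.001]
 [ 0.001  0.     1.   ]
 [ 0.    -1.     0.   ]] 0.9967112351693856
```

View pics/w1.png

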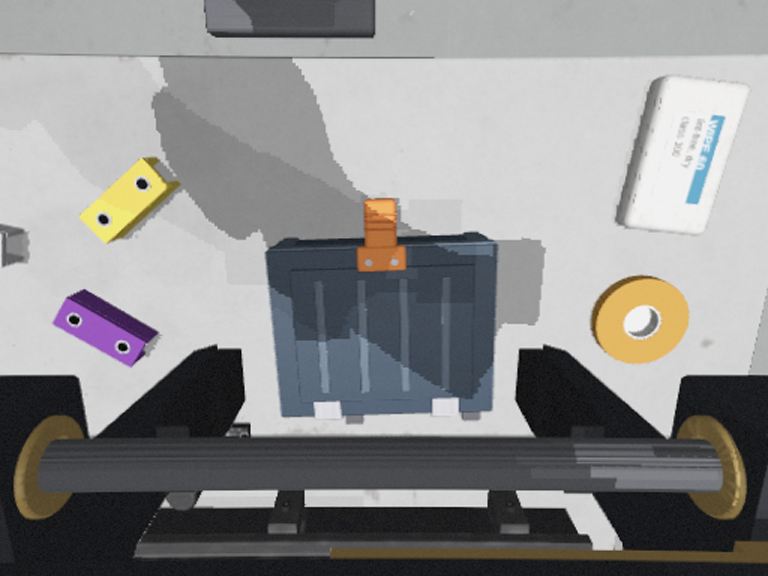

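Run:
```python
from h import *
import pickle
np.set_printoptions(precision=4,suppress=True)
c=pickle.load(open("w1.pkl","rb"))
u=lambda l:[((x-.25)/1.5,(y-.25)/1.5) for x,y in l]
print("lid",plane(c,u([(267,250),(497,243),(492,411),(282,416)]),.047))
print("tab end",plane(c,u([(365,199),(396,199)]),.049))
print("tab sides y",plane(c,u([(366,240),(398,240)]),.049))
h=cv2.cvtColor(c["img"],cv2.COLOR_RGB2HSV)
m=cv2.inRange(h,(5,150,100),(17,255,255));m[:, :220]=0;m[:,300:]=0
print([ (r,*np.where(m[r])[0][[0,-1]]) for r in range(128,184,4) if m[r].any()])
```

```text
lid [[0.4663 0.1115 0.047 ]
 [0.4613 0.271  0.047 ]
 [0.5915 0.2757 0.047 ]
 [0.5959 0.115  0.047 ]]
tab end [[0.4309 0.1799 0.049 ]
 [0.4309 0.2007 0.049 ]]
tab sides y [[0.4588 0.1804 0.049 ]
 [0.4588 0.2024 0.049 ]]
[(136, np.int64(243), np.int64(262)), (140, np.int64(243), np.int64(262)), (144, np.int64(243), np.int64(263)), (148, np.int64(243), np.int64(263)), (152, np.int64(243), np.int64(263)), (156, np.int64(244), np.int64(263)), (160, np.int64(243), np.int64(264)), (164, np.int64(241), np.int64(269)), (168, np.int64(238), np.int64(269)), (172, np.int64(239), np.int64(269)), (176, np.int64(239), np.int64(269)), (180, np.int64(239), np.int64(255))]
```

>>> {"method": "send_rows", "body": {"motion": [[[0,-0.08,0,-0.13,1,0,-1],[0,-0.08,0,-0.13,1,0,-1],[0,-0.08,0,-0.13,1,0,-1],[0,-0.08,0,-0.13,1,0,-1],[0,-0.08,0,-0.13,1,0,-1]]], "force": 15}}

```text
clock: 2.43
tool_pos: [0.4536, 0.1887, 0.1519]
eef_rot: [-0.707, -0.01, 0.009, 0.707]
contact_force: [0.4, -0.5, -0.1]
opening: 0.998
```

>>> {"method": "send_rows", "body": {"motion": [[[0,0,0,-0.14,1,0,-0.2],[0,0,0,-0.14,1,0,-0.2],[0,0,0,-0.14,0.8,0.02,-0.2],[0,0,0,-0.14,0.6,0.02,-0.2],[0,0,0,-0.14,0.4,0,-0.2]]]}}

```text
clock: 2.85
tool_pos: [0.4392, 0.1891, 0.0755]
eef_rot: [0.707, 0.01, -0.01, -0.707]
contact_force: [-0.3, -0.2, -0.0]
opening: 0.647
```

Run:
```python
from h import *
s=get_state();print(s["clock"],s["tool_pos"],Ro.from_quat(s["eef_rot"]).as_matrix().round(3),s["opening"])
c=cam("wrist");save(c,"w2.png",None,1.5)
```

```text
2.85 [0.43918458 0.18911018 0.07550279] [[ 1.    -0.    -0.027]
 [ 0.027 -0.001  1.   ]
 [-0.    -1.    -0.001]] 0.6465054438899707
```

View pics/w2.png

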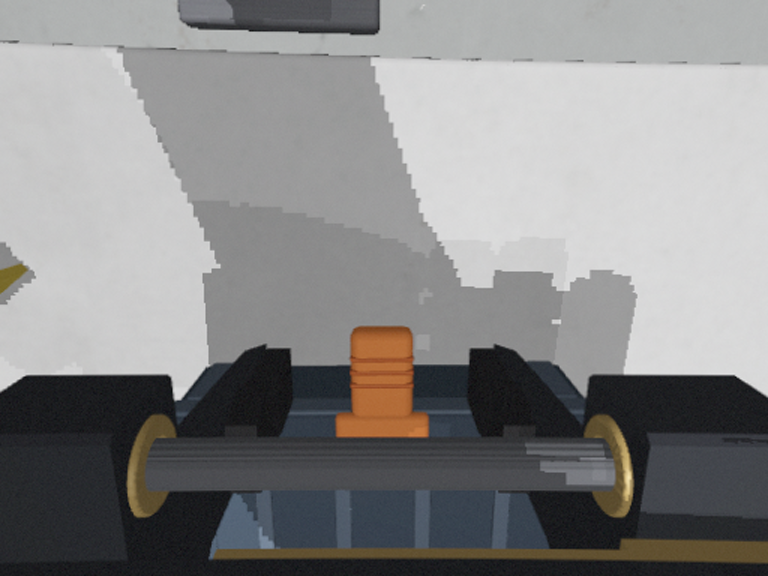

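>>> {"method": "send_rows", "body": {"motion": [[[0,0,0,0,0.6,0.02,-0.2],[0,0,0,0,0.6,0.02,-0.2],[0,0,0,0,0.4,0,-0.2],[0,0,0,0,0.23,0,-0.2],[0,0,0,0,0,0,1]]]}}

```text
clock: 3.32
tool_pos: [0.4393, 0.1902, 0.0396]
eef_rot: [0.707, 0.01, -0.01, -0.707]
contact_force: [0.1, -0.2, 0.0]
opening: 0.541
```

>>> {"method": "send_rows", "body": {"motion": [[[0,0,0,0,0,0,1],[0,0,0,0,0,0,1],[0,0,0,0,0,0,1],[0,0,0,0,0,0,1],[0,0,0,0,0,0,1]]]}}

```text
clock: 3.73
tool_pos: [0.4394, 0.1897, 0.0405]
eef_rot: [0.707, 0.01, -0.01, -0.707]
contact_force: [-0.6, -0.8, 3.0]
opening: 0.246
```

Run:
```python
import numpy as np
R=7.72;th=np.concatenate([[0,.04,.1,.17,.25],np.linspace(.34,1.6,15),[1.67,1.73,1.77,1.8,1.82]]);p=th+.037
x=-R*np.cos(p);z=R*np.sin(p)
for i in range(1,len(th)):print(i,th[i].round(3),(x[i]-x[i-1]).round(2),-(z[i]-z[i-1]).round(2))
```

```text
1 0.04 0.02 -0.31
2 0.1 0.05 -0.46
3 0.17 0.09 -0.53
4 0.25 0.15 -0.6
5 0.34 0.23 -0.66
6 0.43 0.28 -0.63
7 0.52 0.34 -0.61
8 0.61 0.39 -0.57
9 0.7 0.44 -0.53
10 0.79 0.49 -0.49
11 0.88 0.53 -0.45
12 0.97 0.57 -0.4
13 1.06 0.6 -0.34
14 1.15 0.63 -0.29
15 1.24 0.66 -0.23
16 1.33 0.67 -0.17
17 1.42 0.69 -0.11
18 1.51 0.69 -0.05
19 1.6 0.69 0.01
20 1.67 0.54 0.05
21 1.73 0.46 0.08
22 1.77 0.3 0.07
23 1.8 0.22 0.06
24 1.82 0.15 0.04
```

>>> {"method": "send_rows", "body": {"motion": [[[0,0,0,0.02,-0.31,0,1],[0,0,0,0.05,-0.46,0,1],[0,0,0,0.09,-0.53,0,1],[0,0,0,0.15,-0.6,0,1],[0,0,0,0.23,-0.66,0,1]]]}}

```text
clock: 4.15
tool_pos: [0.4491, 0.1901, 0.0919]
eef_rot: [0.707, 0.01, -0.011, -0.707]
contact_force: [2.0, -1.5, -2.5]
opening: 0.24
```

>>> {"method": "send_rows", "body": {"motion": [[[0,0,0,0.28,-0.63,0,1],[0,0,0,0.34,-0.61,0,1],[0,0,0,0.39,-0.57,0,1],[0,0,0,0.44,-0.53,0,1],[0,0,0,0.49,-0.49,0,1]]]}}

```text
clock: 4.57
tool_pos: [0.4875, 0.1914, 0.1489]
eef_rot: [0.707, 0.01, -0.011, -0.707]
contact_force: [-0.4, -0.7, -3.7]
opening: 0.244
```

Run:
```python
from h import *
s=get_state();print(s["clock"],s["tool_pos"],s["contact_force"],s["moment"],s["opening"])
c=cam("side");save(c,"s2.png",(150,50,406,242),3)
```

```text
4.5667 [0.48745659 0.19141059 0.14885285] [-0.37658452 -0.73904336 -3.6819271 ] [0.08329262 0.00684365 0.01022586] 0.24427269768699097
```

View pics/s2.png

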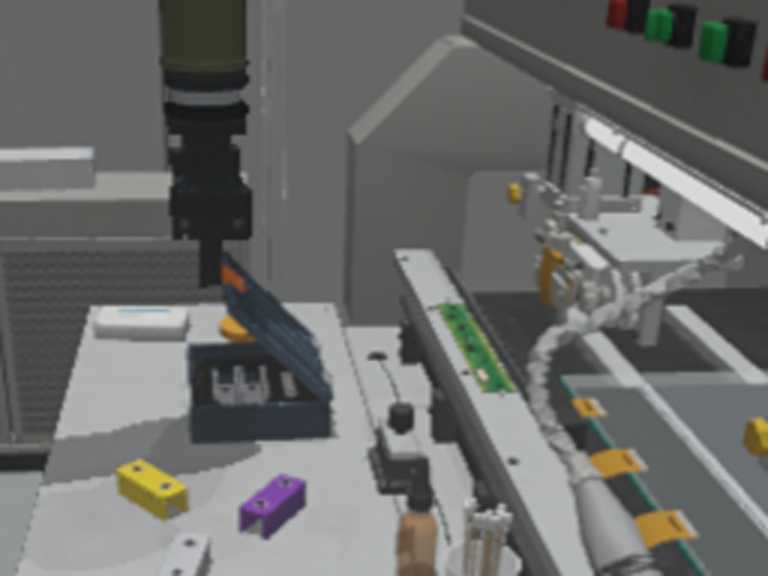

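Side picture: the lid is up about 45°, the tab is held, and the two jaws and the blade show in the case around crop (240,385). I carry on along the arc.

>>> {"method": "send_rows", "body": {"motion": [[[0,0,0,0.53,-0.45,0,1],[0,0,0,0.57,-0.4,0,1],[0,0,0,0.6,-0.34,0,1],[0,0,0,0.63,-0.29,0,1],[0,0,0,0.66,-0.23,0,1]]]}}

```text
clock: 5.03
tool_pos: [0.5475, 0.1934, 0.1829]
eef_rot: [0.707, 0.01, -0.011, -0.707]
contact_force: [-1.1, 0.4, -3.2]
opening: 0.249
```

>>> {"method": "send_rows", "body": {"motion": [[[0,0,0,0.67,-0.17,0,1],[0,0,0,0.69,-0.11,0,1],[0,0,0,0.69,-0.05,0,1],[0,0,0,0.69,0.01,0,1],[0,0,0,0.54,0.05,0,1]]]}}

```text
clock: 5.45
tool_pos: [0.6133, 0.1956, 0.1873]
eef_rot: [-0.707, -0.01, 0.011, 0.707]
contact_force: [-1.3, 2.6, -3.6]
opening: 0.245
```

>>> {"method": "send_rows", "body": {"motion": [[[0,0,0,0.46,0.08,0,1],[0,0,0,0.3,0.07,0,1],[0,0,0,0.22,0.06,0,1],[0,0,0,0.12,0.03,0,1],[0,0,0,0,0,0,1]]]}}

```text
clock: 5.87
tool_pos: [0.6311, 0.1963, 0.1833]
eef_rot: [0.708, 0.008, -0.014, -0.706]
contact_force: [-11.9, -1.0, 9.5]
opening: 0.246
```

Run:
```python
from h import *
s=get_state();print(s["clock"],s["tool_pos"],s["contact_force"],s["moment"],s["opening"])
c=cam("side");save(c,"s3.png",(150,50,406,242),3)
```

```text
5.8667 [0.63106678 0.19629468 0.18327429] [-11.86403563  -1.0110612    9.54513878] [-0.28454664  2.48092442 -0.09916137] 0.24553345141819477
```

View pics/s3.png

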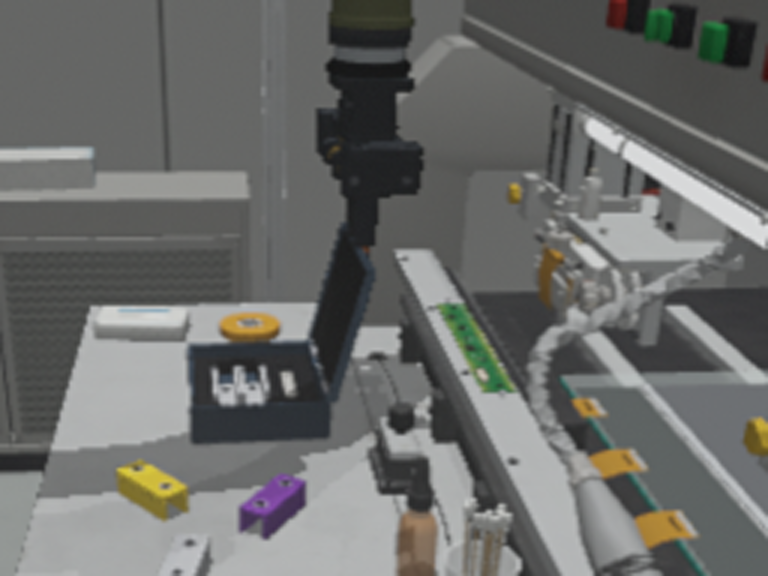

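>>> {"method": "send_rows", "body": {"motion": [[[0,0,0,-0.05,-0.02,0,1],[0,0,0,0,0,0,-0.1],[0,0,0,0,0,0,-0.1],[0,0,0,0,0,0,-0.1],[0,0,0,0,-0.2,0,-0.1]]]}}

```text
clock: 6.33
tool_pos: [0.6351, 0.1956, 0.1868]
eef_rot: [0.707, 0.01, -0.01, -0.707]
contact_force: [0.0, -0.4, -1.4]
opening: 0.526
```

>>> {"method": "send_rows", "body": {"motion": [[[0,0,0,0,-0.5,0,-0.1],[0,0,0,0,-1,0,-0.1],[0,0,0,-0.3,-1,0,-0.1],[0,0,0,-1,-0.5,0,-0.1],[0,0,0,-1,0,0,-0.1]]]}}

```text
clock: 6.75
tool_pos: [0.5906, 0.1959, 0.2507]
eef_rot: [-0.706, -0.012, 0.008, 0.708]
contact_force: [0.3, 0.6, 0.2]
opening: 0.55
```

Run:
```python
from h import *
s=get_state();print(s["clock"],s["tool_pos"],s["contact_force"],s["opening"])
c=cam("side");save(c,"s4.png",(150,50,406,242),3)
c=cam("wrist");save(c,"w4.png",None,1.5)
import pickle;pickle.dump(c,open("w4.pkl","wb"))
```

```text
6.75 [0.59059973 0.19589203 0.25070767] [0.34183545 0.5961669  0.1558505 ] 0.5499175677816166
```

View pics/s4.png

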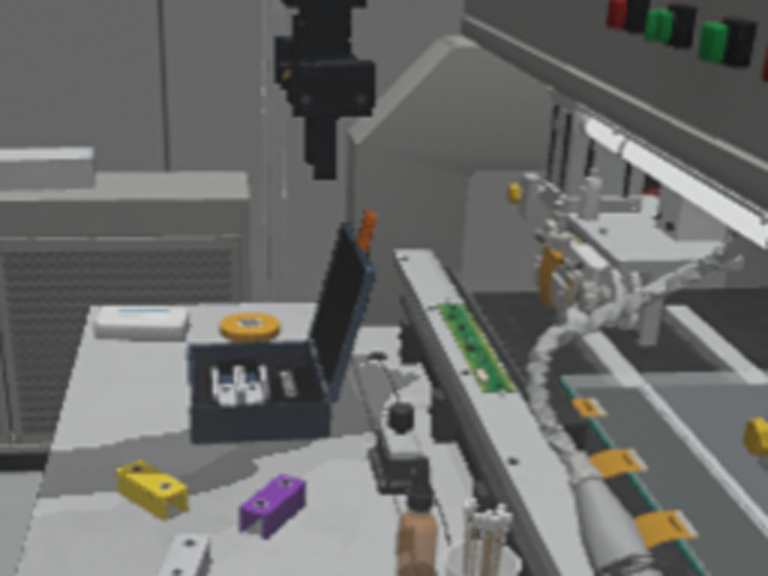

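View pics/w4.png

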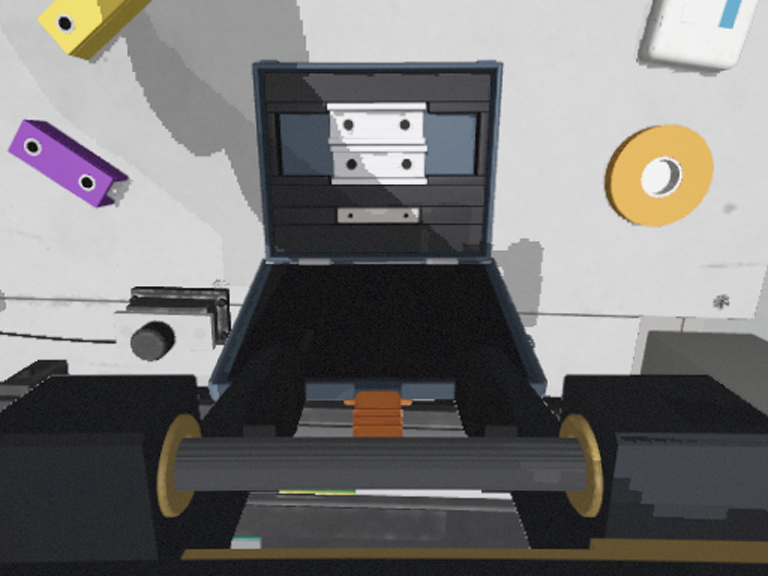

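Run:
```python
from h import *
c=cam("wrist")
save(c,"w5.png",(160,30,350,180),4.2)
s=get_state();print(s["tool_pos"])
import pickle;pickle.dump(c,open("w5.pkl","wb"))
```

```text
[0.5884998  0.19504946 0.2486682 ]
```

View pics/w5.png

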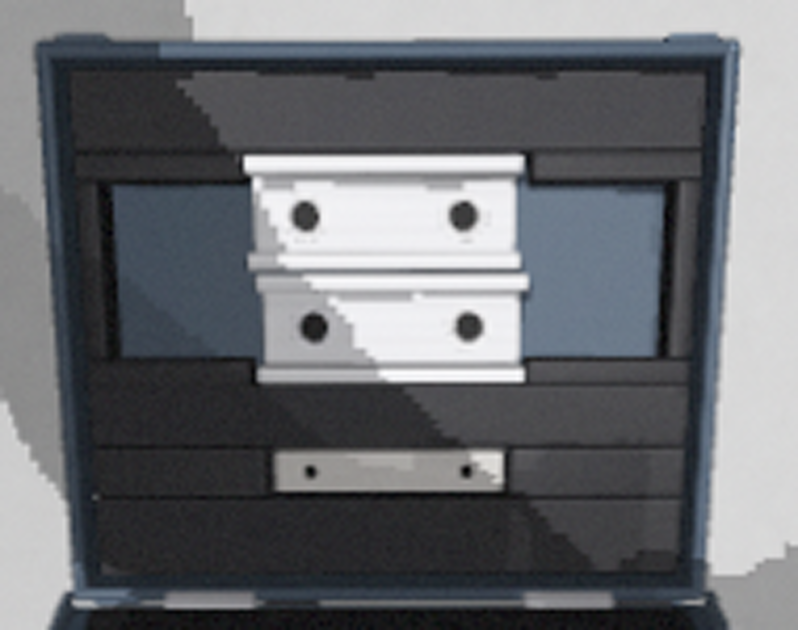

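Run:
```python
from h import *
import pickle
np.set_printoptions(precision=4,suppress=True)
c=pickle.load(open("w5.pkl","rb"))
g=lambda l:[(160+(x-1.6)/4.2,30+(y-1.6)/4.2) for x,y in l]
H=plane(c,g([(305,216),(463,216),(314,327),(469,327)]),.011);print(H,H.mean(0))
print("j1 holes mid",H[:2].mean(0),"j2",H[2:].mean(0))
print("leg tops j1 front edge",plane(c,g([(244,157),(525,157),(248,268),(528,268)]),.030))
print("j2",plane(c,g([(256,276),(529,276),(257,380),(525,380)]),.030))
print("rim",plane(c,g([(37,42),(740,42),(75,592),(708,592)]),.039))
print("notch floor",plane(c,g([(112,184),(663,184),(120,357),(660,357)]),.006))
case=np.array([.5287,.1933]);y=.031
print("nest", case-.015*np.array([np.cos(y),np.sin(y)]))
```

```text
[[0.5021 0.1708 0.011 ]
 [0.5008 0.2107 0.011 ]
 [0.5292 0.1735 0.011 ]
 [0.5279 0.2136 0.011 ]] [0.515  0.1921 0.011 ]
j1 holes mid [0.5015 0.1908 0.011 ] j2 [0.5285 0.1935 0.011 ]
leg tops j1 front edge [[0.4902 0.1573 0.03  ]
 [0.488  0.2239 0.03  ]
 [0.5152 0.1583 0.03  ]
 [0.513  0.2261 0.03  ]]
j2 [[0.517  0.1602 0.03  ]
 [0.5149 0.2265 0.03  ]
 [0.5417 0.1605 0.03  ]
 [0.5396 0.227  0.03  ]]
rim [[0.4684 0.1117 0.039 ]
 [0.4633 0.27   0.039 ]
 [0.5949 0.1158 0.039 ]
 [0.5898 0.2754 0.039 ]]
notch floor [[0.496  0.1213 0.006 ]
 [0.4915 0.2615 0.006 ]
 [0.5387 0.1222 0.006 ]
 [0.5341 0.2645 0.006 ]]
nest [0.5137 0.1928]
```

>>> {"method": "send_rows", "body": {"motion": [[[0,0,0,-0.43,0,-1,-1],[0,0,0,-0.43,0,-1,-1],[0,0,0,-0.43,0,-1,-1],[0,0,0,-0.43,0,-1,-1],[0,0,0,-0.43,0,-1,-1]]]}}

```text
clock: 7.32
tool_pos: [0.5497, 0.0924, 0.2473]
eef_rot: [-0.707, -0.01, 0.01, 0.707]
contact_force: [0.4, -1.1, 0.2]
opening: 0.905
```

>>> {"method": "send_rows", "body": {"motion": [[[0,0,0,-0.43,0,-1,-1],[0,0,0,-0.43,0,-1,-1],[0,0,0,-0.43,0,-1,-1],[0,0,0,-0.43,0,-1,-1],[0,0,0,-0.43,0,-1,-1]]]}}

```text
clock: 7.73
tool_pos: [0.5097, -0.009, 0.2474]
eef_rot: [-0.707, -0.011, 0.009, 0.707]
contact_force: [0.7, 0.1, 0.6]
opening: 1.003
```

>>> {"method": "send_rows", "body": {"motion": [[[0,0.58,0,-0.43,0,-1,-1],[0,0.58,0,-0.43,0,-1,-1],[0,0.58,0,-0.43,0,-1,-1],[0,0.58,0,-0.43,0,-1,-1],[0,0.58,0,-0.43,0,-1,-1]]]}}

```text
clock: 8.15
tool_pos: [0.4607, -0.1061, 0.2474]
eef_rot: [-0.703, 0.072, -0.073, 0.703]
contact_force: [0.6, -0.3, -0.1]
opening: 1.003
```

Run:
```python
from h import *
s=get_state();print(s["clock"],s["tool_pos"],Ro.from_quat(s["eef_rot"]).as_matrix().round(3),s["q"].round(2))
c=cam("wrist");save(c,"w6.png",None,1.5)
import pickle;pickle.dump(c,open("w6.pkl","wb"))
```

```text
8.15 [ 0.4606716  -0.1060925   0.24743296] [[ 0.979  0.002  0.205]
 [-0.205 -0.     0.979]
 [ 0.002 -1.     0.   ]] [ 0.54  0.56 -0.64  2.    0.49  0.73  0.97]
```

View pics/w6.png

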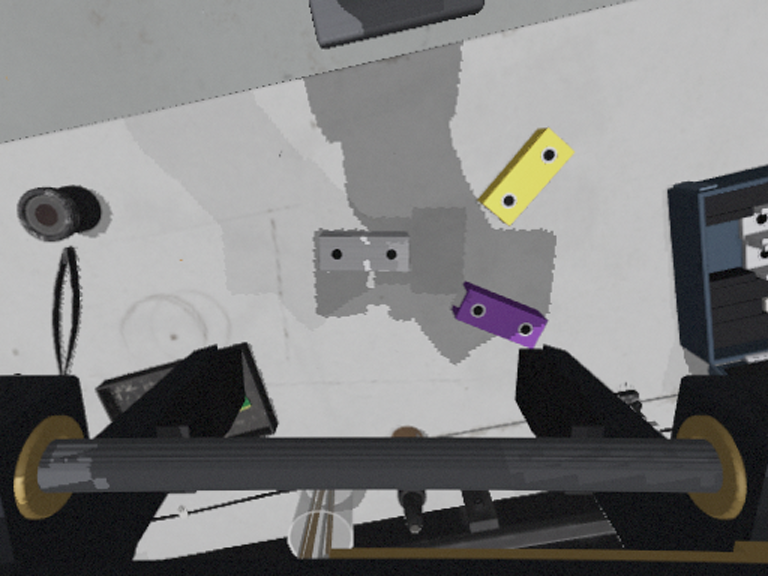

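Candidates in the wrist picture: yellow (526,177), purple (502,315), bare aluminium (363,252). Only the aluminium-coloured one fits. I check it in an enlarged crop and measure it.

Run:
```python
from h import *
import pickle
c=pickle.load(open("w6.pkl","rb"));save(c,"w6c.png",(200,145,285,205),9)
```

```text
(no output)
```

View pics/w6c.png

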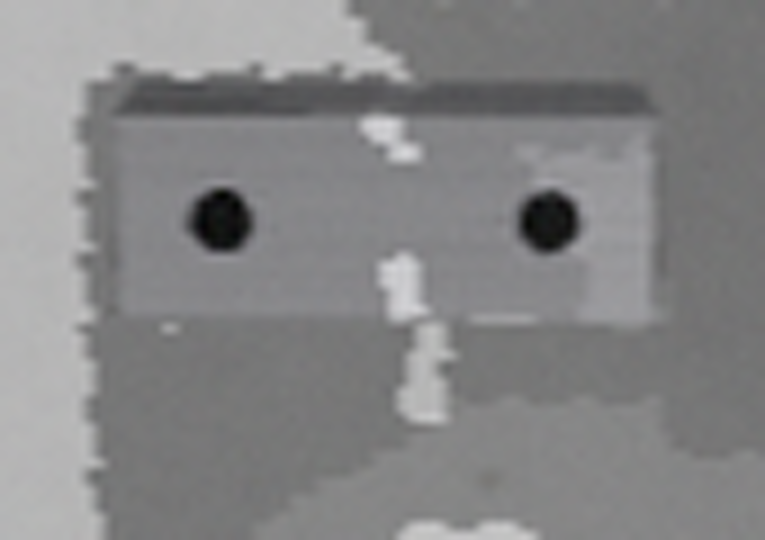

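Run:
```python
from h import *
import pickle
np.set_printoptions(precision=4,suppress=True)
c=pickle.load(open("w6.pkl","rb"))
g=lambda l:[(200+(x-4)/9,145+(y-4)/9) for x,y in l]
P=plane(c,g([(118,115),(655,115),(655,320),(118,318)]),.024);print(P,P.mean(0))
H=plane(c,g([(221,220),(549,221)]),.024);print(H,H.mean(0));d=H[1]-H[0];print("yaw",-np.arctan2(d[0],d[1]))
s=get_state();R=Ro.from_quat(s["eef_rot"]).as_matrix();p=s["tool_pos"]
print("tool yaw",np.arctan2(R[1,0],R[0,0]))
print("units",R.T@(np.r_[H.mean(0)[:2],.0165]-p)/.02)
```

```text
[[ 0.446  -0.1475  0.024 ]
 [ 0.4593 -0.0839  0.024 ]
 [ 0.4845 -0.0887  0.024 ]
 [ 0.4706 -0.1536  0.024 ]] [ 0.4651 -0.1184  0.024 ]
[[ 0.4612 -0.1383  0.024 ]
 [ 0.4695 -0.0991  0.024 ]] [ 0.4654 -0.1187  0.024 ]
yaw -0.2092213020997548
tool yaw -0.21359584276061402
units [ 0.5057 11.5155 -0.2472]
```

>>> {"method": "send_rows", "body": {"motion": [[[0,0,0,0.1,1,-0.05,-1],[0,0,0,0.1,1,-0.05,-1],[0,0,0,0.1,1,-0.05,-1],[0,0,0,0.1,1,-0.05,-1],[0,0,0,0.1,1,-0.05,-1]]]}}

```text
clock: 8.62
tool_pos: [0.4701, -0.112, 0.1464]
eef_rot: [0.704, -0.071, 0.072, -0.703]
contact_force: [1.1, -1.1, -0.3]
opening: 0.999
```

>>> {"method": "send_rows", "body": {"motion": [[[0,0,0,0,1,0,-1],[0,0,0,0,1,0,-1],[0,0,0,0,0.8,0,-1],[0,0,0,0,0.5,0,-1],[0,0,0,0,0.2,0,-1]]]}}

```text
clock: 9.03
tool_pos: [0.4693, -0.1117, 0.0756]
eef_rot: [0.704, -0.072, 0.071, -0.703]
contact_force: [-0.4, 0.5, 0.3]
opening: 1.001
```

Run:
```python
from h import *
s=get_state();print(s["clock"],s["tool_pos"],Ro.from_quat(s["eef_rot"]).as_matrix().round(3))
R=Ro.from_quat(s["eef_rot"]).as_matrix();print("units",R.T@(np.r_[.4654,-.1187,.0165]-s["tool_pos"])/.02)
c=cam("wrist");save(c,"w7.png",None,1.5)
```

```text
9.0333 [ 0.46933245 -0.11168682  0.07562901] [[ 0.98  -0.001  0.201]
 [-0.201 -0.001  0.98 ]
 [-0.    -1.    -0.001]]
units [-0.12097908  2.95674262 -0.38112926]
```

View pics/w7.png

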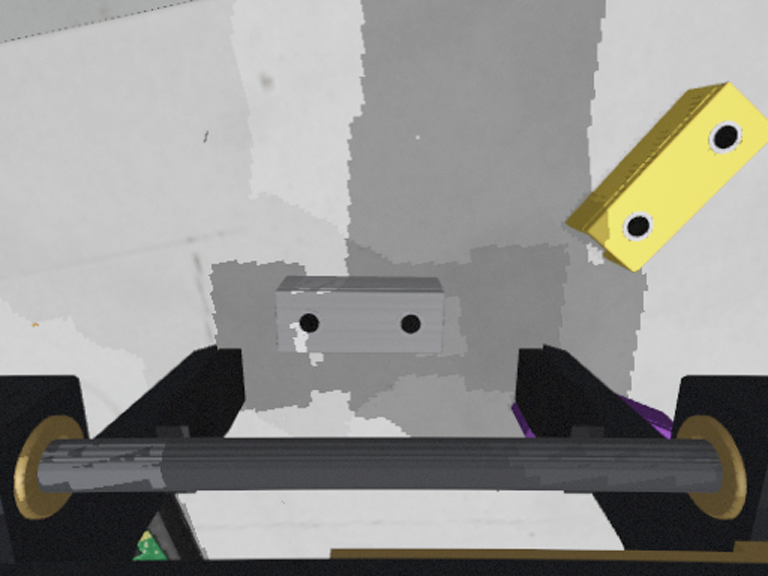

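Run:
```python
from h import *
import pickle
np.set_printoptions(precision=4,suppress=True)
c=cam("wrist");s=get_state();R=Ro.from_quat(s["eef_rot"]).as_matrix();p=s["tool_pos"]
u=lambda l:[((x-.25)/1.5,(y-.25)/1.5) for x,y in l]
H=plane(c,u([(309,323),(411,324)]),.024);print(H.mean(0),p);d=H[1]-H[0]
print("yaw",-np.arctan2(d[0],d[1]),"tool z yaw",-np.arctan2(R[0,2],R[1,2]))
print("units",R.T@(np.r_[H.mean(0)[:2],.0165]-p)/.02)
c6=pickle.load(open("w6.pkl","rb"))
Q=np.r_[plane(c6,u([(453,310),(468,284),(547,320),(532,347)]),.024),plane(c6,u([(480,203),(508,223),(573,152)]),.024)]
print("purple,yellow rel tool after (mm)",((Q-np.r_[H.mean(0)[:2],.0165])@R*1000).round(0))
```

```text
[ 0.4654 -0.1186  0.024 ] [ 0.4693 -0.1116  0.0766]
yaw -0.21291388340202566 tool z yaw -0.20236953758028667
units [-0.1197  3.005  -0.3794]
purple,yellow rel tool after (mm) [[ 44.  -8.  67.]
 [ 23.  -8.  77.]
 [ 52.  -8. 139.]
 [ 74.  -8. 129.]
 [-37.  -8.  83.]
 [-22.  -8. 104.]
 [-71.  -8. 145.]]
```

>>> {"method": "send_rows", "body": {"motion": [[[0,0.05,0,-0.06,0.4,-0.19,-1],[0,0.05,0,-0.06,0.8,-0.19,-1],[0,0,0,0,0.8,0,-1],[0,0,0,0,0.6,0,-1],[0,0,0,0,0.38,0,-1]]]}}

```text
clock: 9.55
tool_pos: [0.4656, -0.1186, 0.0172]
eef_rot: [0.703, -0.074, 0.075, -0.703]
contact_force: [0.4, -0.6, 0.2]
opening: 0.999
```

>>> {"method": "send_rows", "body": {"motion": [[[0,0,0,0,0,0,1],[0,0,0,0,0,0,1],[0,0,0,0,0,0,1],[0,0,0,0,0,0,1],[0,0,0,0,0,0,1]]], "force": 25}}

```text
clock: 9.97
tool_pos: [0.4653, -0.1186, 0.0183]
eef_rot: [-0.703, 0.074, -0.075, 0.703]
contact_force: [1.1, -0.0, 3.6]
opening: 0.742
```

Run:
```python
from h import *
s=get_state();print(s["clock"],s["tool_pos"],s["opening"]*88,s["contact_force"])
c=cam("wrist");save(c,"w8.png",None,1.5)
```

```text
9.9667 [ 0.46531331 -0.11864526  0.01831764] 65.32485324394125 [ 1.0922712  -0.01876364  3.558641  ]
```

View pics/w8.png

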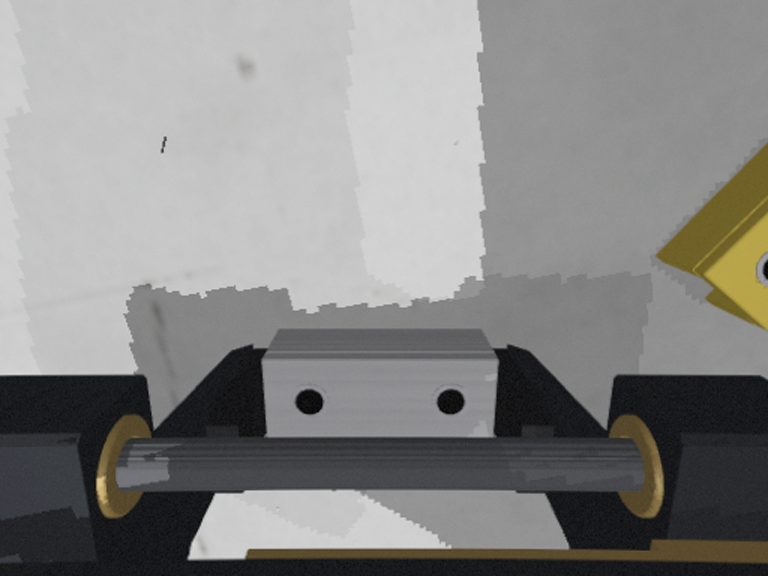

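>>> {"method": "send_rows", "body": {"motion": [[[0,0,0,0,-0.6,0,1],[0,-0.5,0,0,-1,0,1],[0,-0.8,0,0,-1,0,1],[0,-0.9,0,0,-1,0,1],[0,-0.86,0,0,-1,0,1]]]}}

```text
clock: 10.43
tool_pos: [0.4641, -0.1188, 0.1107]
eef_rot: [0.707, 0.013, -0.013, -0.707]
contact_force: [-0.5, 0.0, -0.9]
opening: 0.739
```

>>> {"method": "send_rows", "body": {"motion": [[[0,0,0,0.1,-0.5,0.5,1],[0,0,0,0.2,-0.3,1,1],[0,0,0,0.2,0,1,1],[0,0,0,0.2,0,1,1],[0,0,0,0.2,0,1,1]]]}}

```text
clock: 10.85
tool_pos: [0.4794, -0.0274, 0.1259]
eef_rot: [0.707, 0.012, -0.012, -0.707]
contact_force: [-0.1, -0.4, -1.3]
opening: 0.747
```

>>> {"method": "send_rows", "body": {"motion": [[[0,0,0,0.2,0,1,1],[0,0,0,0.2,0,1,1],[0,0,0,0.2,0,1,1],[0,0,0,0.2,0,1,1],[0,0,0,0.2,0,1,1]]]}}

```text
clock: 11.27
tool_pos: [0.4959, 0.0734, 0.1257]
eef_rot: [0.707, 0.012, -0.012, -0.707]
contact_force: [-0.1, -0.4, 0.2]
opening: 0.742
```

>>> {"method": "send_rows", "body": {"motion": [[[0,0,0,0.2,0,1,1],[0,0,0,0.2,0,1,1],[0,0,0,0.2,0,1,1],[0,0,0,0.2,0,1,1],[0,0,0,0.2,0,0.7,1]]]}}

```text
clock: 11.68
tool_pos: [0.5127, 0.1694, 0.1258]
eef_rot: [-0.707, -0.013, 0.013, 0.707]
contact_force: [0.5, 0.3, -0.4]
opening: 0.74
```

```bash
cat > st.py <<'E'
from h import *
import sys
np.set_printoptions(precision=4,suppress=True)
s=get_state();R=Ro.from_quat(s["eef_rot"]).as_matrix();p=s["tool_pos"]
print(s["clock"],p,"yaw",np.arctan2(R[1,0],R[0,0]),"tooly",R[:,1],"open",s["opening"]*88,s["contact_force"])
G=[float(v) for v in sys.argv[1:4]]
print("units",R.T@(np.array(G)-p)/.02)
E
python3 st.py .5145 .1925 .0293
python3 - <<'E'
from h import *
c=cam("wrist");save(c,"w9.png",None,1.5)
c=cam("side");save(c,"s9.png",(180,100,308,196),6)
E
```

```text
11.6833 [0.5127 0.1694 0.1258] yaw 0.035649148548343695 tooly [ 0.      0.0011 -1.    ] open 65.07844026593511 [ 0.4766  0.2573 -0.3966]
units [0.1321 4.8266 1.1436]
```

View pics/w9.png

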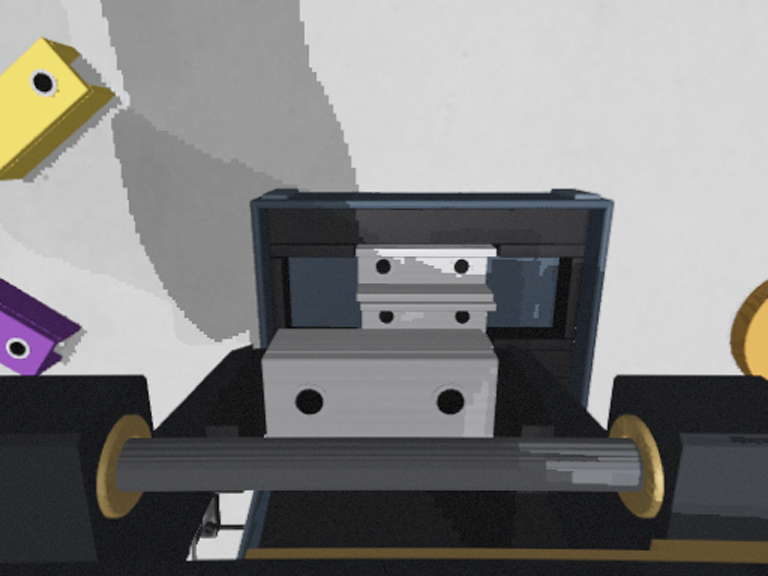

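View pics/s9.png

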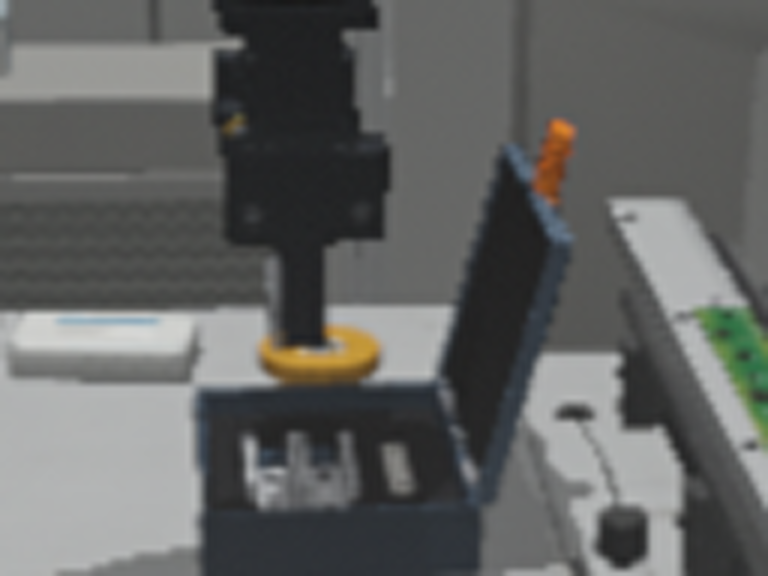

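Run:
```python
from h import *
np.set_printoptions(precision=4,suppress=True)
c=cam("wrist");s=get_state();p=s["tool_pos"];R=Ro.from_quat(s["eef_rot"]).as_matrix()
u=lambda l:[((x-.25)/1.5,(y-.25)/1.5) for x,y in l]
J=plane(c,u([(309.5,401.5),(450.5,401.5)]),p[2]-.0178+.024).mean(0)
N=plane(c,u([(383,266),(461.5,266),(386,316.5),(462,316.5)]),.011)
print("jaw",J,"rel",R.T@(J-p),"nest",N.mean(0),N)
d=N.mean(0)-J; print("units",R.T@d/.02, p)
```

```text
jaw [0.5132 0.1705 0.1317] rel [ 0.0005 -0.0062  0.0027] nest [0.5159 0.1935 0.011 ] [[0.503  0.1721 0.011 ]
 [0.5015 0.2124 0.011 ]
 [0.5304 0.1747 0.011 ]
 [0.5289 0.2149 0.011 ]]
units [0.1755 6.0372 1.1481] [0.5128 0.1678 0.1255]
```

>>> {"method": "send_rows", "body": {"motion": [[[0,0,0,0.07,0,0.55,1],[0,0,0,0.08,0.5,0.6,1],[0,0,0,0,1,0,1],[0,0,0,0,1,0,1],[0,0,0,0,0.8,0,1]]]}}

```text
clock: 12.25
tool_pos: [0.5149, 0.1892, 0.0584]
eef_rot: [0.708, 0.011, -0.012, -0.707]
contact_force: [0.3, -0.8, -1.4]
opening: 0.744
```

```bash
python3 st.py .5147 .1928 .0288
python3 - <<'E'
from h import *
c=cam("wrist");save(c,"w10.png",None,1.5)
c=cam("side");save(c,"s10.png",(190,130,286,202),8)
c=cam("scene");save(c,"c10.png",(170,150,298,246),6)
E
python3 st.py .5147 .1928 .0288
```

```text
12.25 [0.5149 0.1892 0.0584] yaw 0.03258817113107309 tooly [-0.0007 -0.0014 -1.    ] open 65.49853196985947 [ 0.2737 -0.7592 -1.4434]
units [-0.0038  1.4813  0.184 ]
12.4 [0.5144 0.1892 0.0588] yaw 0.03306932527260333 tooly [-0.0022 -0.0021 -1.    ] open 65.34218137131015 [ 0.4269  0.4541 -0.2916]
units [0.0241 1.4977 0.1844]
```

View pics/w10.png

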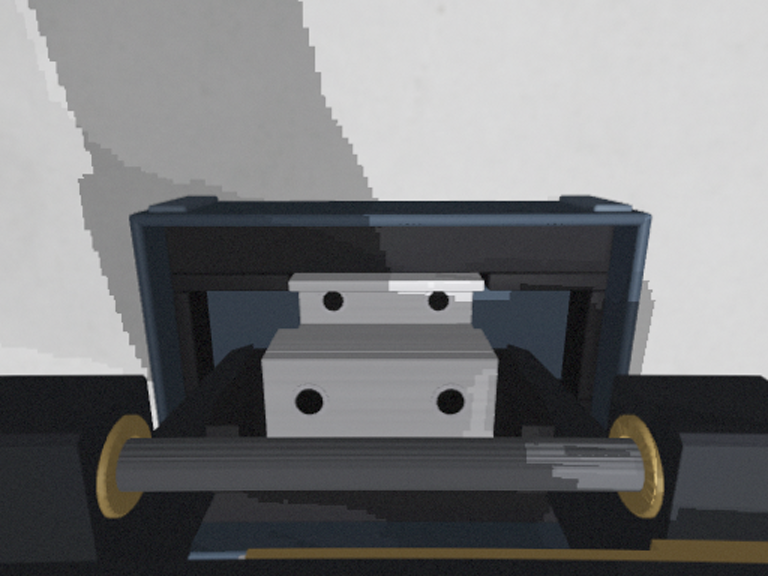

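View pics/s10.png

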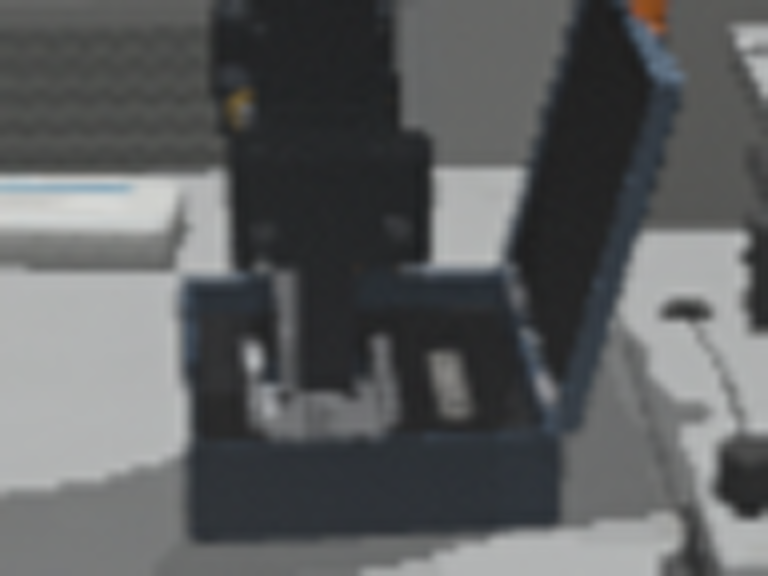

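View pics/c10.png

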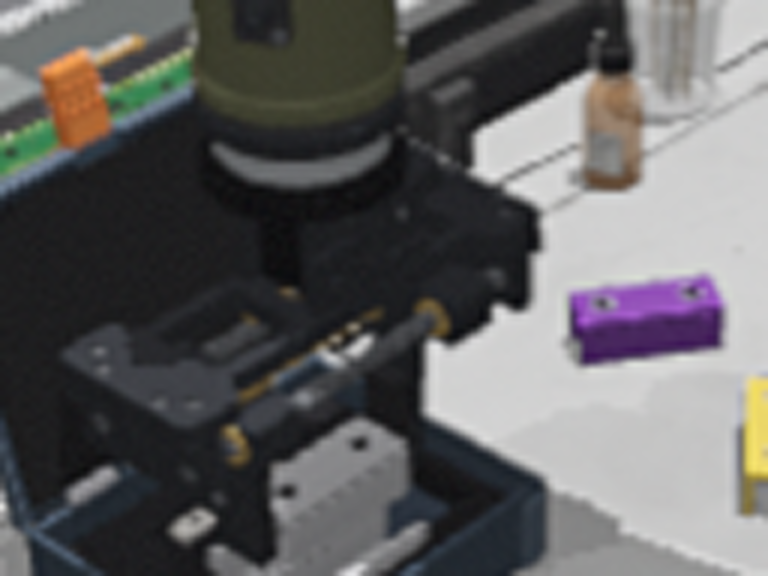

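Run:
```python
from h import *
np.set_printoptions(precision=4,suppress=True)
c=cam("wrist");s=get_state();p=s["tool_pos"];R=Ro.from_quat(s["eef_rot"]).as_matrix()
u=lambda l:[((x-.25)/1.5,(y-.25)/1.5) for x,y in l]
J=plane(c,u([(309.5,401.5),(450.5,401.5)]),p[2]-.0178+.024).mean(0)
H=plane(c,u([(333,301),(438,301)]),.011).mean(0)
E=plane(c,u([(289,282),(485,282)]),.030)
print("J",J,"j1 hole mid",H,"j1 leg",E,E.mean(0))
print("H-J tool mm",R.T@(H-J)*1000,"E-J",R.T@(E.mean(0)-J)*1000)
```

```text
J [0.5138 0.1891 0.0659] j1 hole mid [0.5014 0.1908 0.011 ] j1 leg [[0.4898 0.1576 0.03  ]
 [0.4875 0.2237 0.03  ]] [0.4886 0.1906 0.03  ]
H-J tool mm [-12.2802  54.8732   2.0802] E-J [-25.0212  35.879    2.334 ]
```

>>> {"method": "send_rows", "body": {"motion": [[[0,0,0,0.04,0,0.15,1],[0,0,0,0,0.3,0,1],[0,0,0,0,0.4,0,1],[0,0,0,0,0.3,0,1],[0,0,0,0,0.2,0,1]]]}}

```text
clock: 12.87
tool_pos: [0.518, 0.1932, 0.0374]
eef_rot: [0.707, 0.014, -0.01, -0.707]
contact_force: [1.5, -2.4, 14.4]
opening: 0.746
```

```bash
python3 st.py .5147 .1928 .0288
python3 - <<'E'
from h import *
c=cam("wrist");save(c,"w11.png",None,1.5)
c=cam("side");save(c,"s11.png",(190,130,286,202),8)
E
```

```text
12.8667 [0.518  0.1932 0.0374] yaw 0.03358400127556734 tooly [ 0.0049 -0.0008 -1.    ] open 65.62654559759379 [ 1.4809 -2.4089 14.4229]
units [-0.166   0.4271 -0.015 ]
```

View pics/w11.png

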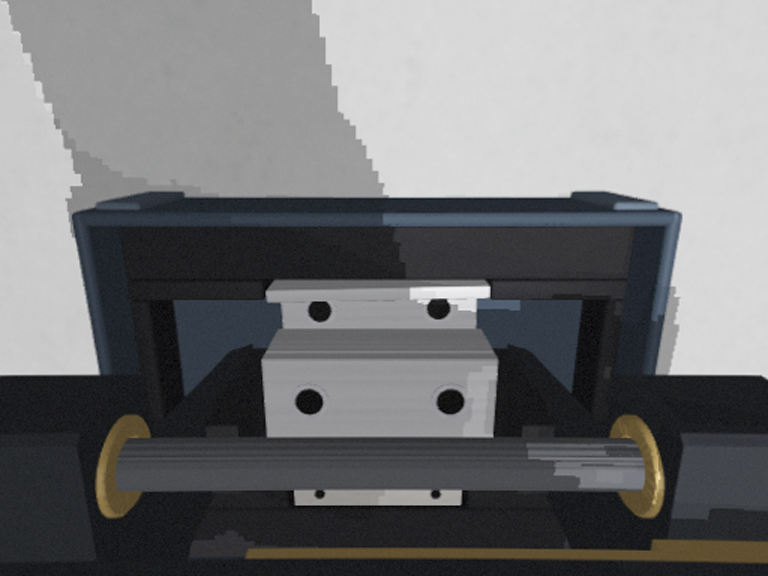

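View pics/s11.png

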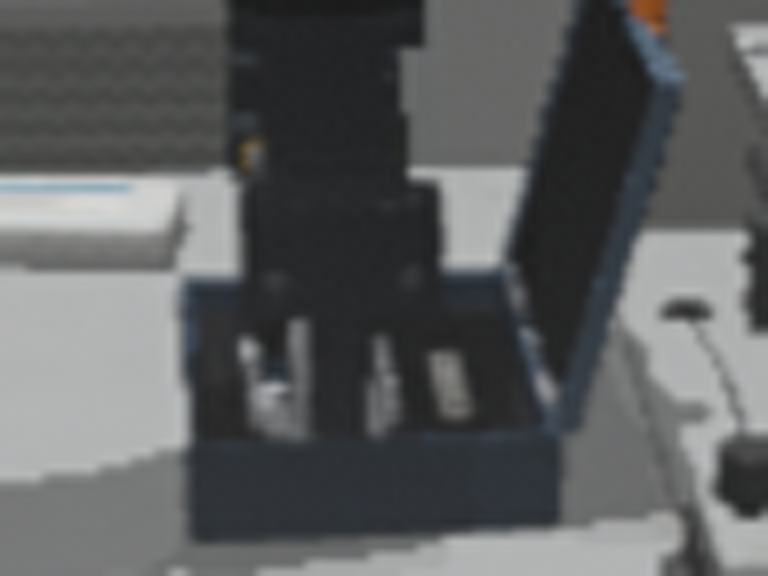

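```bash
python3 st.py .5147 .1928 .0288
python3 - <<'E'
from h import *
np.set_printoptions(precision=4,suppress=True)
c=cam("wrist");s=get_state();p=s["tool_pos"];R=Ro.from_quat(s["eef_rot"]).as_matrix()
u=lambda l:[((x-.25)/1.5,(y-.25)/1.5) for x,y in l]
J=plane(c,u([(309.5,401.5),(450.5,401.5)]),p[2]-.0178+.024).mean(0)
H=plane(c,u([(319.5,311),(438,309)]),.011)
E=plane(c,u([(266,291),(490,290)]),.030)
B=plane(c,u([(320,494),(436,494)]),.024)
print("J",J,"j1 holes",H,"j1 leg",E,E.mean(0),"blade",B)
print("H-J tool mm",R.T@(H.mean(0)-J)*1000,"E-J",R.T@(E.mean(0)-J)*1000)
print(s["moment"],s["contact_force"])
E
```

```text
12.9667 [0.5178 0.1932 0.0367] yaw 0.03352351430358087 tooly [ 0.0042 -0.0005 -1.    ] open 65.40363414178731 [ 1.5682 -2.0926  8.7806]
units [-0.1587  0.3919 -0.0131]
J [0.5176 0.1931 0.0429] j1 holes [[0.5022 0.1723 0.011 ]
 [0.5002 0.2121 0.011 ]] j1 leg [[0.4899 0.1589 0.03  ]
 [0.4874 0.2243 0.03  ]] [0.4887 0.1916 0.03  ] blade [[0.5644 0.174  0.024 ]
 [0.563  0.214  0.024 ]]
H-J tool mm [-16.5709  31.8001  -0.4112] E-J [-29.0392  12.7473  -0.5935]
[-0.3357 -0.3968  0.136 ] [ 1.5976 -1.5764 10.1675]
```

>>> {"method": "send_rows", "body": {"motion": [[[0,0,0,0,-0.4,0,1],[0,0,0,0,-0.4,0,1],[0,0,0,0,-0.4,0,1],[0,0,0,0,0,0,1],[0,0,0,0,0,0,1]]]}}

```text
clock: 13.43
tool_pos: [0.5155, 0.1936, 0.0599]
eef_rot: [-0.707, -0.012, 0.012, 0.707]
contact_force: [0.2, 0.3, -2.9]
opening: 0.747
```

```bash
python3 st.py .5147 .1928 .0288
python3 - <<'E'
from h import *
c=cam("wrist");save(c,"w12.png",None,1.5)
c=cam("side");save(c,"s12.png",(190,130,286,202),8)
c=cam("scene");save(c,"c12.png",(170,190,250,250),9)
E
python3 st.py .5147 .1928 .0288
```

```text
13.4333 [0.5155 0.1936 0.0599] yaw 0.03409567133311254 tooly [-0.0001  0.0005 -1.    ] open 65.70469271670602 [ 0.2155  0.3218 -2.8739]
units [-0.0426  1.5548 -0.0379]
13.5833 [0.5153 0.1933 0.0592] yaw 0.03418756596159669 tooly [-0.0009 -0.0004 -1.    ] open 65.29034374061041 [ 0.553  -0.4939 -1.7267]
units [-0.0302  1.5194 -0.0229]
```

View pics/w12.png

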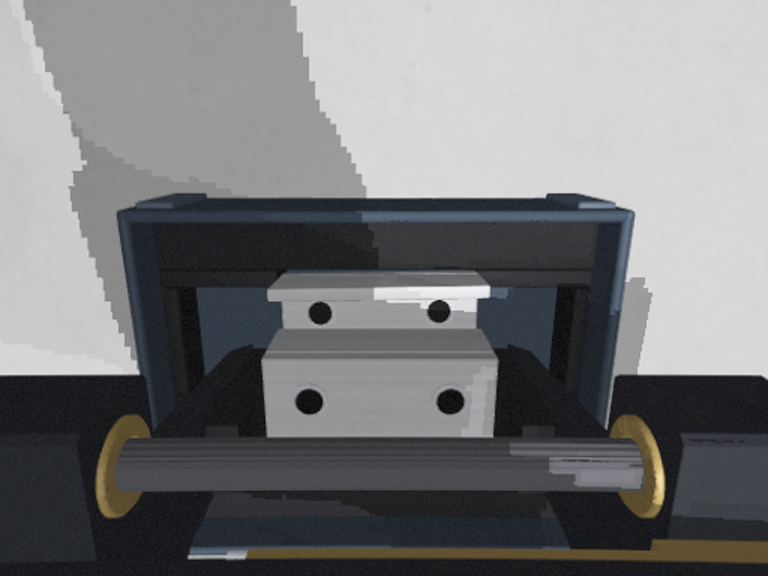

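View pics/s12.png

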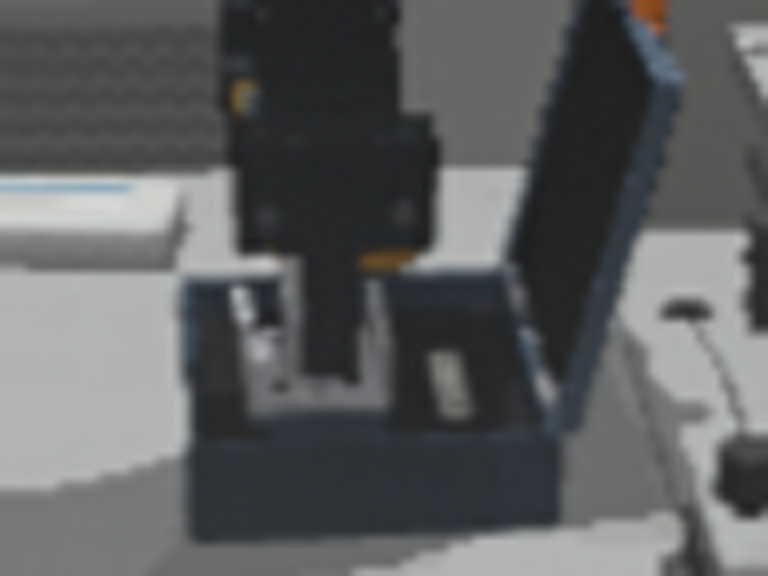

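View pics/c12.png

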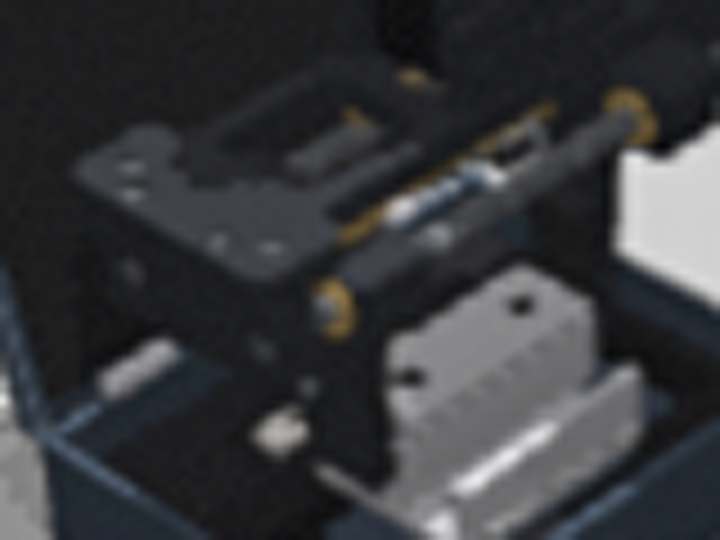

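Run:
```python
from h import *
np.set_printoptions(precision=4,suppress=True)
c=cam("wrist");s=get_state();p=s["tool_pos"];R=Ro.from_quat(s["eef_rot"]).as_matrix()
save(c,"w13.png",(160,170,350,290),4.2)
u=lambda l:[((x-.25)/1.5,(y-.25)/1.5) for x,y in l]
d=p[2]-.0370
print(p,d)
J=plane(c,u([(309.5,401.5),(450.5,401.5)]),p[2]-.0178+.024).mean(0)
H=plane(c,u([(319.5,313),(438.5,311)]),.011+d)
E=plane(c,u([(268,294),(490,290)]),.030+d)
print("J",J,"j1 holes",H,H.mean(0),"j1 leg",E,E.mean(0))
print("H-J",R.T@(H.mean(0)-J)*1000)
```

```text
[0.5153 0.1933 0.0591] 0.022136166141326866
J [0.5152 0.1933 0.0653] j1 holes [[0.5005 0.1723 0.0331]
 [0.4984 0.2125 0.0331]] [0.4994 0.1924 0.0331] j1 leg [[0.4885 0.1594 0.0521]
 [0.485  0.2245 0.0521]] [0.4867 0.192  0.0521]
H-J [-15.7337  32.2153  -0.32  ]
```

View pics/w13.png

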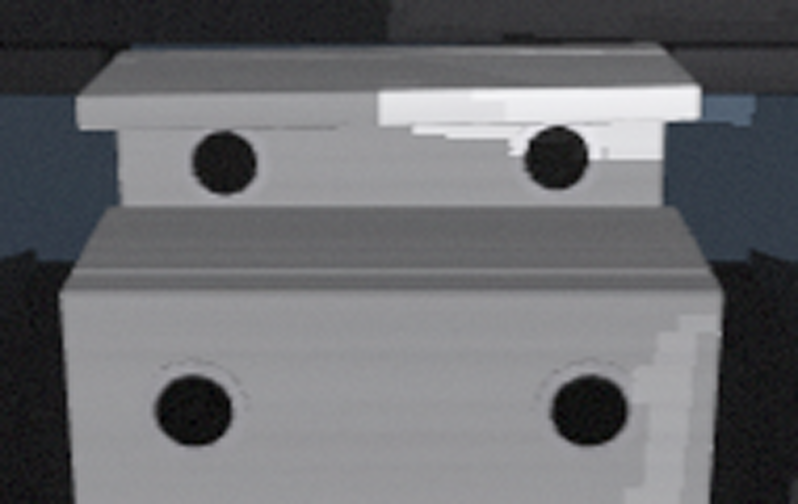

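>>> {"method": "send_rows", "body": {"motion": [[[0,0.12,0,0.1,0,0,1],[0,0,0,0,0.1,0,1],[0,0,0,0,0.1,0,1],[0,0,0,0,0.1,0,1],[0,0,0,0,0.1,0,1]]]}}

```text
clock: 14.05
tool_pos: [0.5177, 0.1935, 0.0512]
eef_rot: [0.707, 0.009, -0.009, -0.707]
contact_force: [1.4, -0.6, -1.3]
opening: 0.745
```

```bash
python3 st.py .5147 .1928 .0288
python3 - <<'E'
from h import *
c=cam("wrist");save(c,"w14.png",None,1.5)
c=cam("side");save(c,"s14.png",(190,130,286,202),8)
E
python3 st.py .5147 .1928 .0288
```

```text
14.05 [0.5177 0.1935 0.0512] yaw 0.02450902655304685 tooly [-0.0002 -0.0001 -1.    ] open 65.52220395217145 [ 1.4349 -0.5663 -1.3226]
units [-0.1501  1.1181 -0.0325]
14.15 [0.5175 0.1934 0.0511] yaw 0.024636155946342445 tooly [-0.0007 -0.0004 -1.    ] open 65.56066430428214 [ 0.244  -0.3759 -1.7191]
units [-0.1398  1.1136 -0.0285]
```

View pics/w14.png

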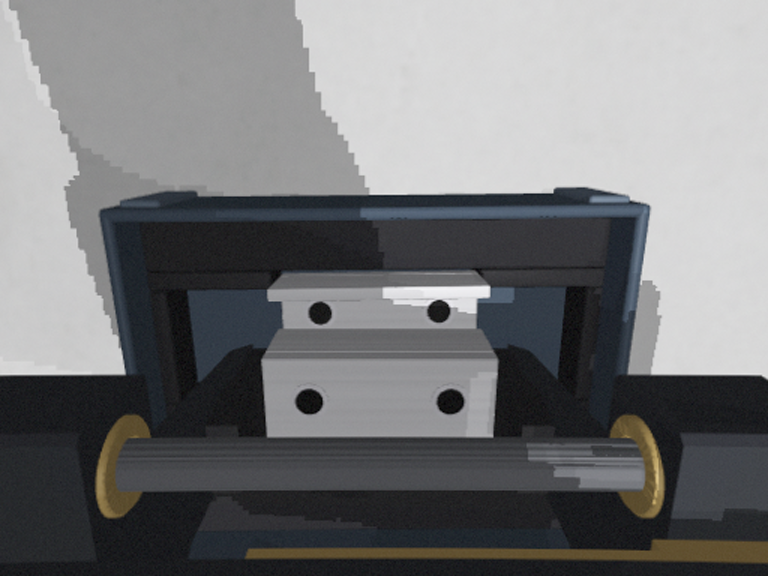

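View pics/s14.png

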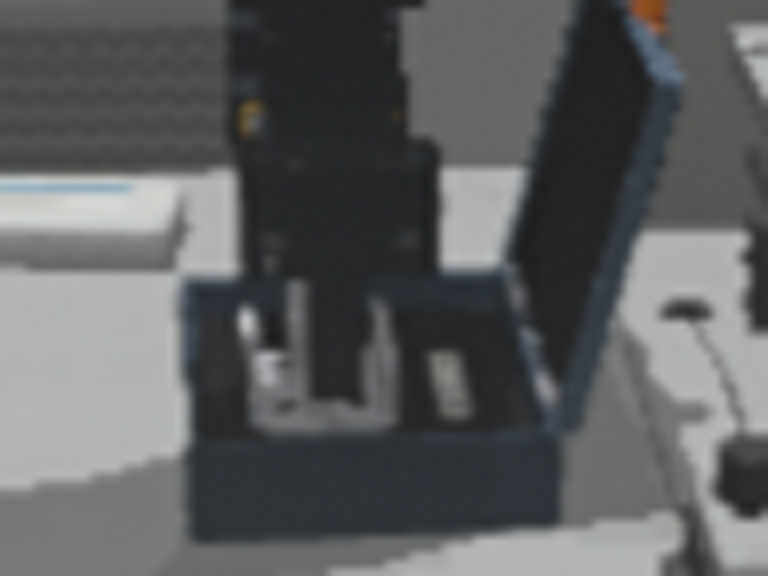

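>>> {"method": "send_rows", "body": {"motion": [[[0,0,0,0,0.12,0,1],[0,0,0,0,0.12,0,1],[0,0,0,0,0.12,0,1],[0,0,0,0,0.12,0,1],[0,0,0,0,0.12,0,1]]]}}

```text
clock: 14.57
tool_pos: [0.5178, 0.1935, 0.0393]
eef_rot: [0.707, 0.009, -0.009, -0.707]
contact_force: [0.4, -0.7, -1.3]
opening: 0.743
```

```bash
python3 st.py .5147 .1928 .0288
```

```text
14.5667 [0.5178 0.1935 0.0393] yaw 0.02444628966692747 tooly [ 0.0001 -0.     -1.    ] open 65.39787387521096 [ 0.4124 -0.6523 -1.3428]
units [-0.157   0.523  -0.0326]
```

>>> {"method": "send_rows", "body": {"motion": [[[0,0,0,0,0.08,0,1],[0,0,0,0,0.04,0,1],[0,0,0,0,0,0,1],[0,0,0,0,0,0,1],[0,0,0,0,0,0,1]]]}}

```text
clock: 14.98
tool_pos: [0.5178, 0.1935, 0.0372]
eef_rot: [0.707, 0.009, -0.009, -0.707]
contact_force: [-1.0, 0.8, -1.0]
opening: 0.744
```

>>> {"method": "send_rows", "body": {"motion": [[[0,0,0,0,0,0,1],[0,0,0,0,0,0,1],[0,0,0,0,0.05,0,1],[0,0,0,0,0.08,0,1],[0,0,0,0,0.08,0,1]]], "force": 4}}

```text
clock: 15.4
tool_pos: [0.5182, 0.1936, 0.0331]
eef_rot: [-0.707, -0.009, 0.008, 0.707]
contact_force: [0.5, -0.9, 2.3]
opening: 0.745
```

```bash
python3 st.py .5147 .1928 .0288
python3 - <<'E'
from h import *
c=cam("wrist");save(c,"w15.png",None,1.5)
c=cam("side");save(c,"s15.png",(190,130,286,202),8)
E
```

```text
15.4 [0.5182 0.1936 0.0331] yaw 0.024269970394872033 tooly [ 0.0009  0.0002 -1.    ] open 65.59734020553798 [ 0.5261 -0.8565  2.3299]
units [-0.177   0.2173 -0.0348]
```

View pics/w15.png

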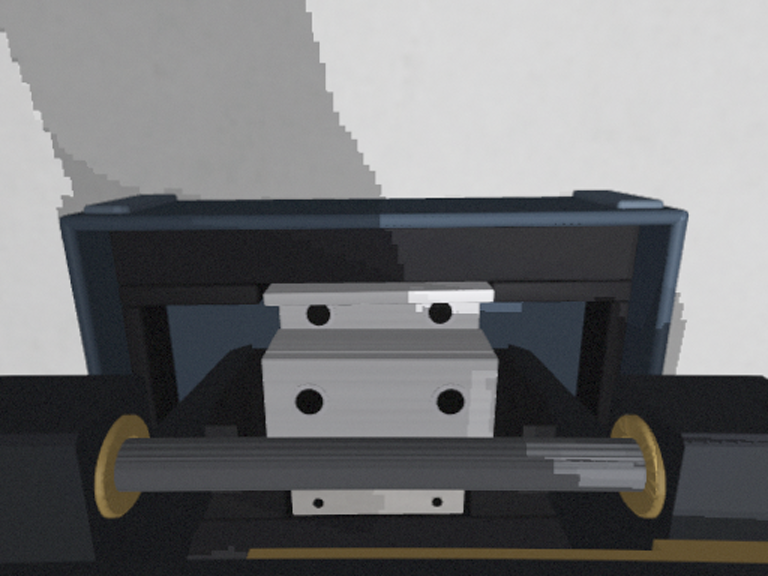

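>>> {"method": "send_rows", "body": {"motion": [[[0,0,0,0,0.06,0,1],[0,0,0,0,0.06,0,1],[0,0,0,0,0.06,0,1],[0,0,0,0,0.04,0,1],[0,0,0,0,0,0,1]]]}}

```text
clock: 15.92
tool_pos: [0.518, 0.1936, 0.0286]
eef_rot: [-0.707, -0.009, 0.008, 0.707]
contact_force: [0.4, -0.6, 2.7]
opening: 0.748
```

```bash
python3 st.py .5147 .1928 .0288
python3 - <<'E'
from h import *
c=cam("wrist");save(c,"w16.png",None,1.5)
c=cam("side");save(c,"s16.png",(190,130,286,202),8)
E
python3 st.py .5147 .1928 .0288
```

```text
15.9167 [0.518  0.1936 0.0286] yaw 0.024439588129519987 tooly [ 0.0005  0.     -1.    ] open 65.80757012867282 [ 0.3793 -0.5627  2.7421]
units [-0.166  -0.0094 -0.036 ]
16.0167 [0.518  0.1936 0.0286] yaw 0.024411234848083045 tooly [ 0.0005  0.0001 -1.    ] open 65.721427690688 [ 0.1714 -0.8044  3.1109]
units [-0.1669 -0.0093 -0.036 ]
```

View pics/w16.png

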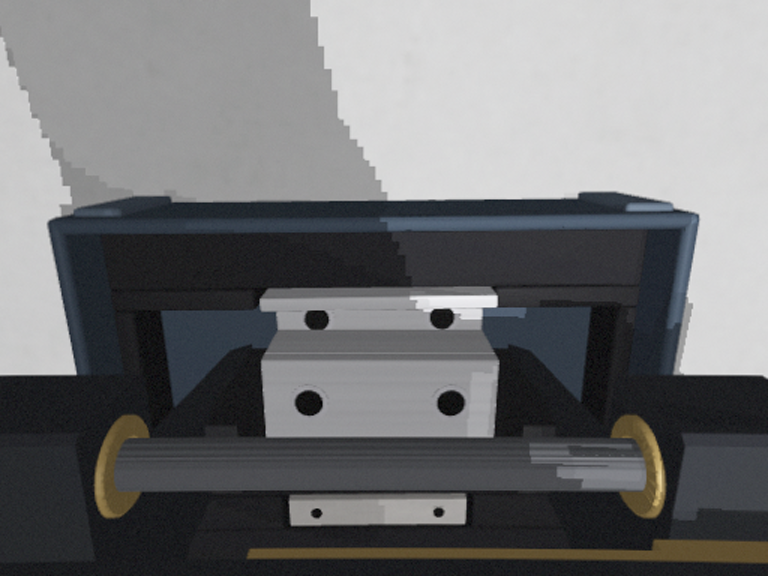

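View pics/s16.png

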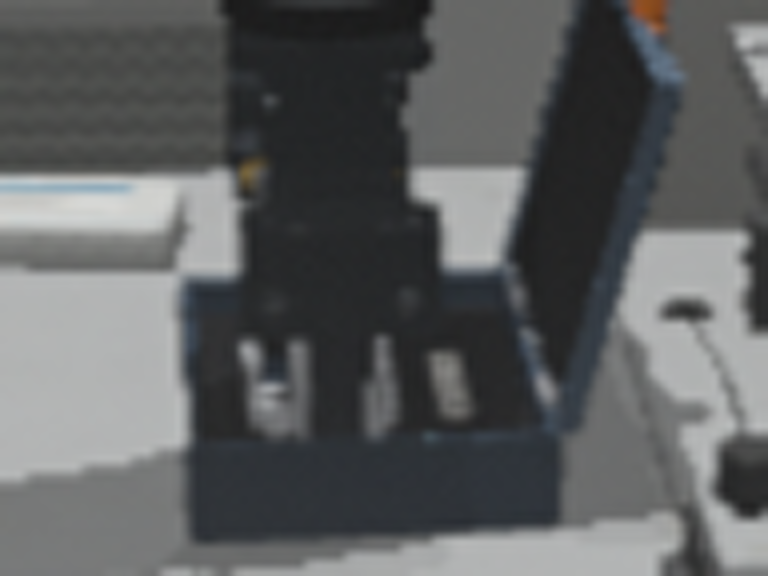

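>>> {"method": "send_rows", "body": {"motion": [[[0,0,0,-0.04,0,0,1],[0,-0.05,0,-0.05,0,0,1],[0,-0.05,0,-0.05,0.02,0,1],[0,0,0,0,0.02,0,1],[0,0,0,0,0.02,0,1]]]}}

```text
clock: 16.43
tool_pos: [0.5158, 0.1936, 0.0277]
eef_rot: [-0.707, -0.012, 0.011, 0.707]
contact_force: [3.2, -0.8, 6.6]
opening: 0.75
```

```bash
python3 st.py .5147 .1928 .0288
python3 - <<'E'
from h import *
c=cam("wrist");save(c,"w17.png",(120,170,360,350),3.3)
E
```

```text
16.4333 [0.5158 0.1936 0.0277] yaw 0.032202621721799274 tooly [ 0.0016  0.0003 -1.    ] open 66.01111542412104 [ 3.2018 -0.7808  6.6094]
units [-0.0559 -0.0562 -0.0365]
```

View pics/w17.png

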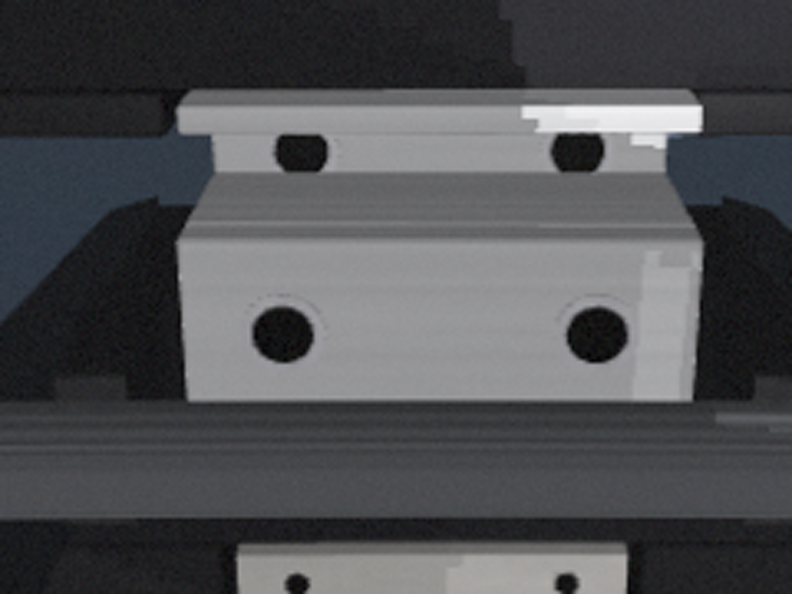

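>>> {"method": "send_rows", "body": {"motion": [[[0,0,0,0,0,0,-0.8],[0,0,0,0,0,0,-0.8],[0,0,0,0,0,0,-0.8],[0,0,0,0,0,0,-0.8],[0,0,0,0,-0.2,0,-0.8]]]}}

```text
clock: 16.9
tool_pos: [0.514, 0.1933, 0.0306]
eef_rot: [0.707, 0.011, -0.012, -0.707]
contact_force: [0.3, -0.6, -0.1]
opening: 0.901
```

>>> {"method": "send_rows", "body": {"motion": [[[0,0,0,0,-0.5,0,-0.8],[0,0,0,0,-1,0,-0.8],[0,0,0,0,-1,0,-0.8],[0,0,0,0,-1,0,-0.8],[0,0,0,0,-1,0,-0.8]]]}}

```text
clock: 17.32
tool_pos: [0.5148, 0.1934, 0.1231]
eef_rot: [-0.707, -0.012, 0.012, 0.707]
contact_force: [-0.2, 0.4, -0.4]
opening: 0.901
```

>>> {"method": "send_rows", "body": {"motion": [[[0,0,0,0,-1,0,-0.6],[0,0,0,0,-1,0,-0.4],[0,0,0,0,-1,0,-0.2],[0,0,0,0,-1,0,-0.1],[0,0,0,0,-1,0,-0.1]]]}}

```text
clock: 17.73
tool_pos: [0.5145, 0.1933, 0.2232]
eef_rot: [-0.707, -0.012, 0.012, 0.707]
contact_force: [0.0, 0.0, -0.1]
opening: 0.56
```

```bash
python3 st.py .634 .1965 .2
python3 - <<'E'
from h import *
c=cam("wrist");save(c,"w18.png",(120,80,376,272),3)
c=cam("side");save(c,"s18.png",(190,110,318,206),6)
import pickle;
E
```

```text
17.7333 [0.5145 0.1933 0.2232] yaw 0.03283738508044256 tooly [ 0.0001  0.0001 -1.    ] open 49.31502510834282 [ 0.0077  0.0123 -0.1497]
units [ 5.9765  1.161  -0.0368]
```

View pics/w18.png

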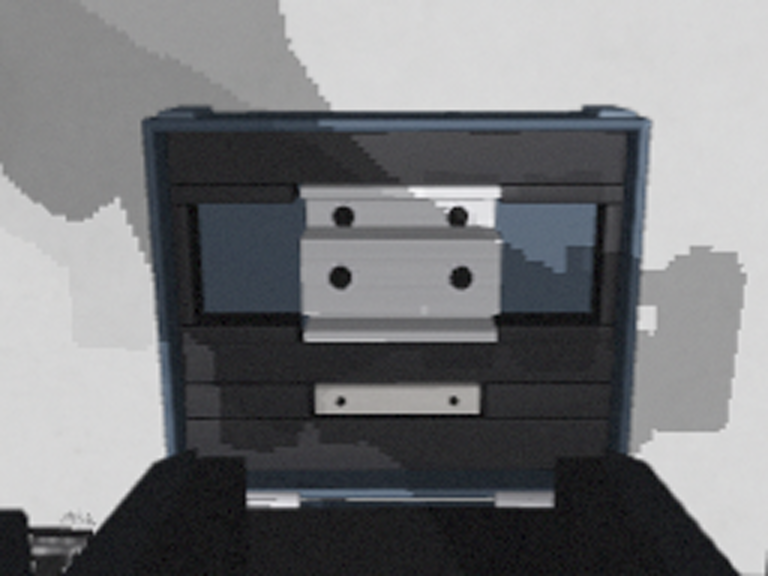

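View pics/s18.png

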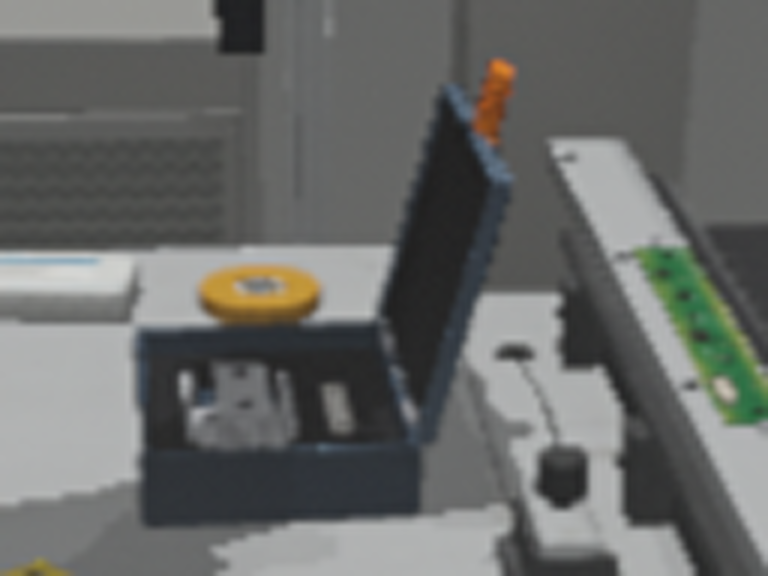

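>>> {"method": "send_rows", "body": {"motion": [[[0,0,0,0.6,-1,0,-0.1],[0,0,0,1,-0.2,0,-0.1],[0,0,0,1,0,0,-0.1],[0,0,0,1,0,0,-0.1],[0,0,0,1,0,0,-0.1]]], "force": 15}}

```text
clock: 18.25
tool_pos: [0.6072, 0.1959, 0.245]
eef_rot: [0.707, 0.011, -0.012, -0.707]
contact_force: [0.3, -0.8, 0.3]
opening: 0.547
```

>>> {"method": "send_rows", "body": {"motion": [[[0,0,0,1,0,0,-0.1],[0,0,0,0.4,0,0,-0.1],[0,0,0,0.1,0,0,-0.1],[0,0,0,0,0,0,-0.1],[0,0,0,0,0,0,-0.1]]]}}

```text
clock: 18.67
tool_pos: [0.6358, 0.1975, 0.2449]
eef_rot: [0.707, 0.011, -0.012, -0.707]
contact_force: [-0.3, 0.5, -0.4]
opening: 0.552
```

```bash
python3 st.py .637 .1965 .184
python3 - <<'E'
from h import *
c=cam("wrist");save(c,"w19.png",None,1.5)
c=cam("side");save(c,"s19.png",(190,70,318,166),6)
E
```

```text
18.6667 [0.6358 0.1975 0.2449] yaw 0.03336333590446045 tooly [-0.0015 -0.0004 -1.    ] open 48.61701939411554 [-0.2984  0.4968 -0.3982]
units [ 0.0616  3.047  -0.0514]
```

View pics/w19.png

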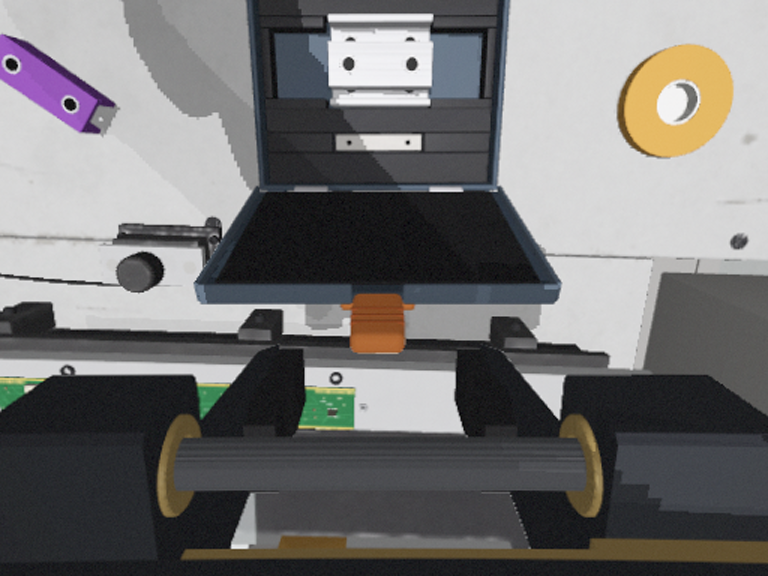

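View pics/s19.png

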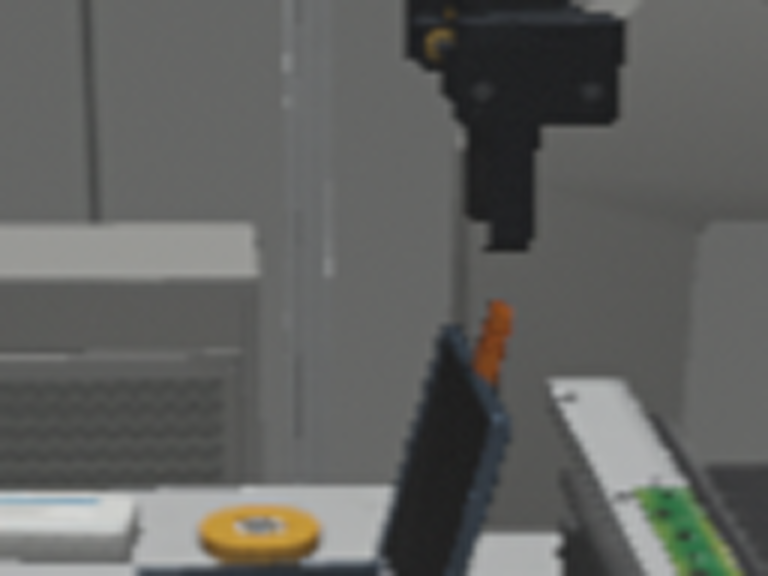

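Run:
```python
from h import *
np.set_printoptions(precision=4,suppress=True)
c=cam("wrist");u=lambda l:[((x-.25)/1.5,(y-.25)/1.5) for x,y in l]
print(get_state()["tool_pos"],plane(c,u([(377,352),(377,337)]),.197))
f=lambda l:[(190+(x-2.5)/6,70+(y-2.5)/6) for x,y in l]
s=cam("side");print(tri([(c,u([(377,345)])[0]),(s,f([(500,303)])[0])]))
print("model tab end", .5937+.164*np.sin(1.83-np.pi/2)+ 0, .039+.164*np.cos(1.83-np.pi/2)+.005*np.cos(1.83))
```

```text
[0.6361 0.1976 0.2455] [[0.6444 0.1967 0.197 ]
 [0.638  0.1965 0.197 ]]
[0.6397 0.1966 0.1981]
model tab end 0.6357349889493138 0.19623992571952317
```

>>> {"method": "send_rows", "body": {"motion": [[[0,0,0,0.1,0.5,-0.04,-0.1],[0,0,0,0,0.9,0,-0.1],[0,0,0,0,0.9,0,-0.1],[0,0,0,0,0.5,0,-0.1],[0,0,0,0,0.3,0,-0.1]]]}}

```text
clock: 19.28
tool_pos: [0.6381, 0.1961, 0.1813]
eef_rot: [0.707, 0.011, -0.012, -0.707]
contact_force: [-0.1, 0.4, 0.4]
opening: 0.554
```

>>> {"method": "send_rows", "body": {"motion": [[[0,0,0,0,0,0,1],[0,0,0,0,0,0,1],[0,0,0,0,0,0,1],[0,0,0,0,0,0,1],[0,0,0,0,0,0,1]]]}}

```text
clock: 19.7
tool_pos: [0.6395, 0.1966, 0.1844]
eef_rot: [0.707, 0.012, -0.011, -0.707]
contact_force: [0.6, -1.1, 2.7]
opening: 0.247
```

```bash
python3 st.py .638 .1965 .1825
python3 - <<'E'
from h import *
c=cam("side");save(c,"s20.png",(190,70,318,166),6)
import numpy as np
R=7.75
th=np.concatenate([[1.83,1.80,1.75],np.linspace(1.67,.35,16),[.28,.22,.165,.115,.075,.045,.02,0]]);p=th+.032
x=-R*np.cos(p);z=R*np.sin(p)
for i in range(1,len(th)):print(i,th[i].round(3),(x[i]-x[i-1]).round(2),-(z[i]-z[i-1]).round(2))
E
```

```text
19.7 [0.6395 0.1966 0.1844] yaw 0.032094725083863206 tooly [ 0.0017 -0.     -1.    ] open 21.761606607279248 [ 0.6394 -1.0589  2.7395]
units [-0.0763  0.0926 -0.0003]
1 1.8 -0.22 -0.06
2 1.75 -0.38 -0.09
3 1.67 -0.61 -0.11
4 1.582 -0.68 -0.06
5 1.494 -0.68 0.0
6 1.406 -0.68 0.06
7 1.318 -0.67 0.12
8 1.23 -0.66 0.18
9 1.142 -0.64 0.24
10 1.054 -0.62 0.29
11 0.966 -0.59 0.34
12 0.878 -0.56 0.39
13 0.79 -0.52 0.44
14 0.702 -0.48 0.49
15 0.614 -0.43 0.53
16 0.526 -0.39 0.56
17 0.438 -0.34 0.59
18 0.35 -0.28 0.62
19 0.28 -0.18 0.51
20 0.22 -0.13 0.45
21 0.165 -0.09 0.42
22 0.115 -0.07 0.38
23 0.075 -0.04 0.31
24 0.045 -0.02 0.23
25 0.02 -0.01 0.19
26 0.0 -0.01 0.15
```

View pics/s20.png

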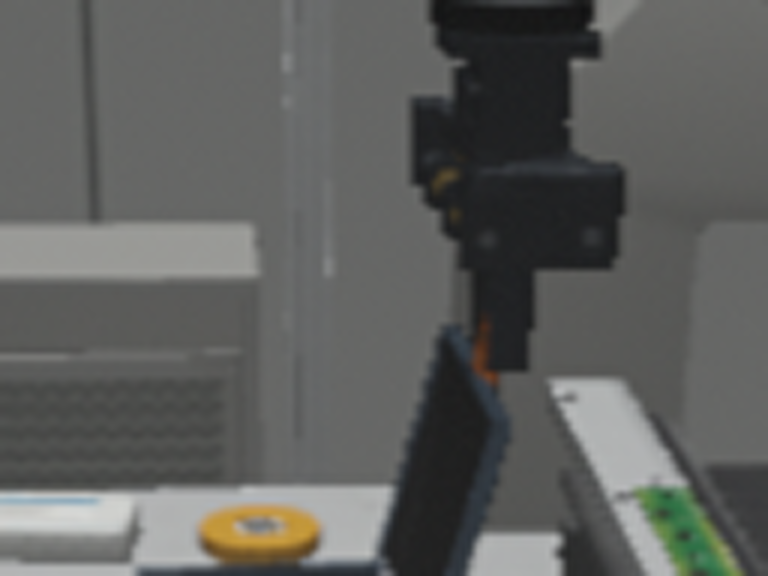

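>>> {"method": "send_rows", "body": {"motion": [[[0,0,0,-0.22,-0.06,0,1],[0,0,0,-0.38,-0.09,0,1],[0,0,0,-0.61,-0.11,0,1],[0,0,0,-0.68,-0.06,0,1],[0,0,0,-0.68,0,0,1]]]}}

```text
clock: 20.17
tool_pos: [0.5869, 0.1948, 0.1902]
eef_rot: [-0.707, -0.012, 0.011, 0.707]
contact_force: [2.4, -0.7, -3.9]
opening: 0.247
```

>>> {"method": "send_rows", "body": {"motion": [[[0,0,0,-0.68,0.06,0,1],[0,0,0,-0.67,0.12,0,1],[0,0,0,-0.66,0.18,0,1],[0,0,0,-0.64,0.24,0,1],[0,0,0,-0.62,0.29,0,1]]]}}

```text
clock: 20.58
tool_pos: [0.5216, 0.1926, 0.1718]
eef_rot: [-0.707, -0.012, 0.011, 0.707]
contact_force: [5.4, -0.2, -7.7]
opening: 0.244
```

>>> {"method": "send_rows", "body": {"motion": [[[0,0,0,-0.59,0.34,0,1],[0,0,0,-0.56,0.39,0,1],[0,0,0,-0.52,0.44,0,1],[0,0,0,-0.48,0.49,0,1],[0,0,0,-0.43,0.53,0,1]]]}}

```text
clock: 21.0
tool_pos: [0.471, 0.1909, 0.1282]
eef_rot: [-0.707, -0.012, 0.01, 0.707]
contact_force: [6.8, -1.7, -3.7]
opening: 0.248
```

```bash
python3 st.py .4387 .1905 .039
python3 - <<'E'
from h import *
p=get_state()["tool_pos"];a=p[0]-.5937;b=p[2]+.005-.039
print("R",np.hypot(a,b),"theta",np.arctan2(b,-a)-.032)
c=cam("side");save(c,"s21.png",(170,90,298,186),6)
E
```

```text
21.0 [0.471  0.1909 0.1282] yaw 0.03158464157429855 tooly [ 0.0022  0.0006 -1.    ] open 21.809086328577763 [ 6.826  -1.7096 -3.6579]
units [-1.6254  4.4586  0.031 ]
R 0.15470799979436034 theta 0.6230262230916478
```

View pics/s21.png

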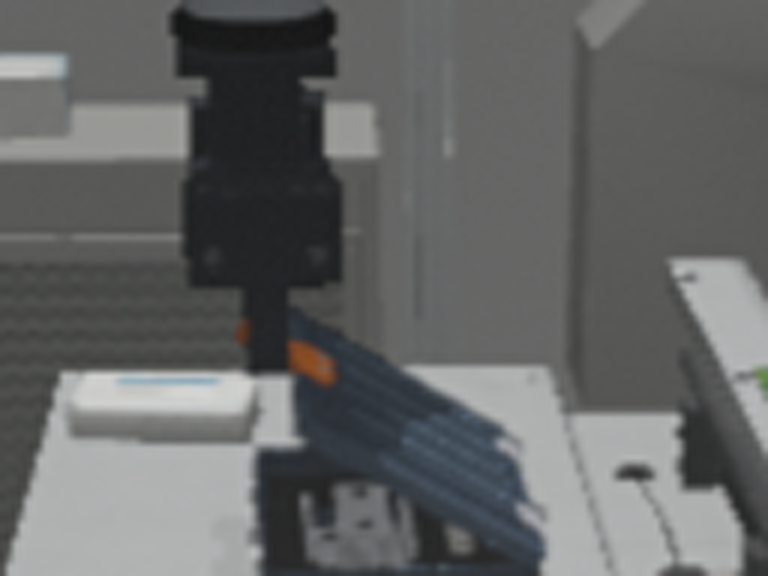

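>>> {"method": "send_rows", "body": {"motion": [[[0,0,0,-0.32,0.56,0,1],[0,0,0,-0.33,0.59,0,1],[0,0,0,-0.27,0.62,0,1],[0,0,0,-0.18,0.51,0,1],[0,0,0,-0.13,0.45,0,1]]]}}

```text
clock: 21.47
tool_pos: [0.4463, 0.19, 0.0735]
eef_rot: [0.707, 0.012, -0.011, -0.707]
contact_force: [4.5, -0.9, -1.0]
opening: 0.247
```

```bash
python3 st.py .4387 .1905 .039
python3 - <<'E'
from h import *
p=get_state()["tool_pos"];a=p[0]-.5937;b=p[2]+.005-.039
print("R",np.hypot(a,b),"theta",np.arctan2(b,-a)-.032)
E
```

```text
21.4667 [0.4463 0.19   0.0735] yaw 0.031520192344144375 tooly [ 0.0011 -0.0003 -1.    ] open 21.706405372381752 [ 4.4586 -0.9481 -0.9925]
units [-0.3799  1.7227  0.0373]
R 0.15261099704274206 theta 0.22955711251413433
```

>>> {"method": "send_rows", "body": {"motion": [[[0,0,0,-0.07,0.42,0,1],[0,0,0,-0.05,0.38,0,1],[0,0,0,-0.03,0.3,0,1],[0,0,0,0,0.2,0,1],[0,0,0,0,0.15,0,1]]]}}

```text
clock: 21.88
tool_pos: [0.443, 0.1899, 0.0456]
eef_rot: [0.707, 0.012, -0.011, -0.707]
contact_force: [-0.5, -3.3, 24.1]
opening: 0.249
```

```bash
python3 st.py .4387 .1905 .039
python3 - <<'E'
from h import *
p=get_state()["tool_pos"];a=p[0]-.5937;b=p[2]+.005-.039
print("R",np.hypot(a,b),"theta",np.arctan2(b,-a)-.032)
c=cam("side");save(c,"s22.png",(170,110,298,206),6)
E
```

```text
21.8833 [0.443  0.1899 0.0456] yaw 0.03203585597252031 tooly [ 0.0013 -0.001  -1.    ] open 21.938485634085247 [-0.4716 -3.3457 24.1184]
units [-0.2142  0.3318  0.0379]
R 0.1511508489962883 theta 0.04509840975758993
```

View pics/s22.png

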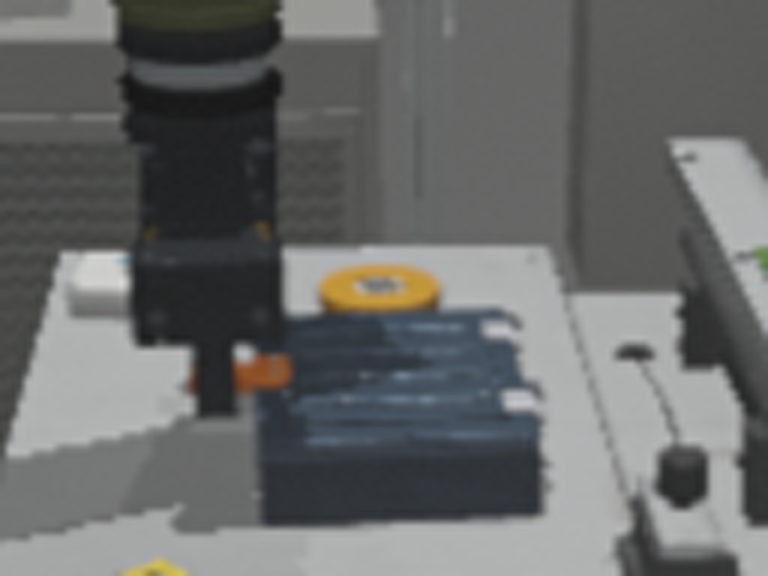

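>>> {"method": "send_rows", "body": {"motion": [[[0,0,0,0,-0.1,0,1],[0,0,0,0,-0.05,0,1],[0,0,0,0,0,0,1],[0,0,0,0,0,0,1],[0,0,0,0,0,0,1]]]}}

```text
clock: 22.35
tool_pos: [0.443, 0.1899, 0.0474]
eef_rot: [0.707, 0.011, -0.011, -0.707]
contact_force: [1.8, -1.5, -1.6]
opening: 0.249
```

```bash
python3 st.py .4387 .1905 .039
python3 - <<'E'
from h import *
c=cam("side");save(c,"s23.png",(190,140,270,200),9)
c=cam("wrist");save(c,"w23.png",None,1.5)
c=cam("scene");save(c,"c23.png",(160,190,288,286),6)
E
```

```text
22.35 [0.443  0.1899 0.0474] yaw 0.03185203879528633 tooly [-0.0003 -0.0006 -1.    ] open 21.92379072610396 [ 1.8291 -1.492  -1.5685]
units [-0.2161  0.4184  0.0361]
```

View pics/s23.png

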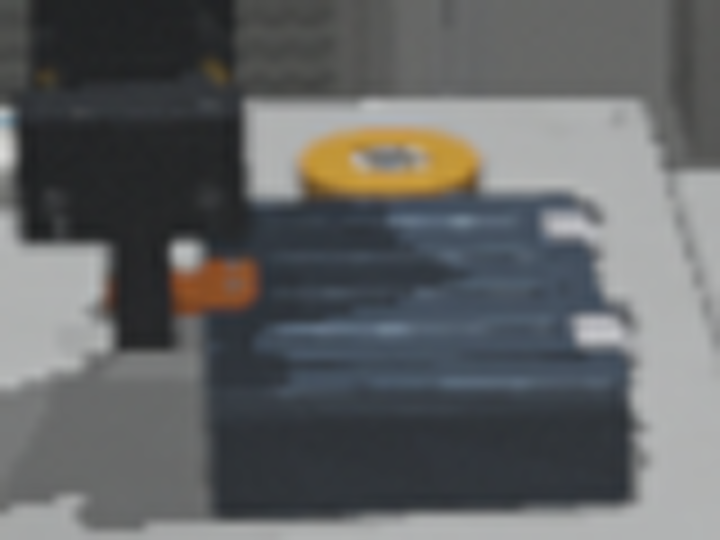

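View pics/w23.png

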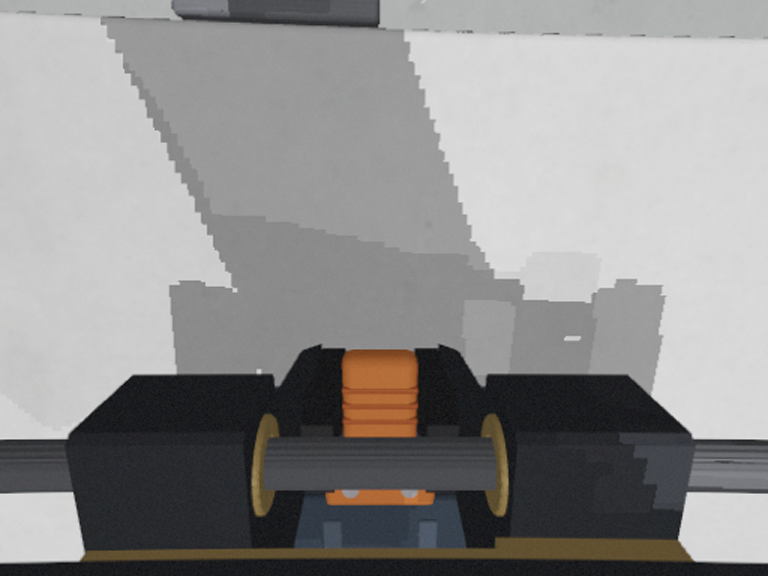

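View pics/c23.png

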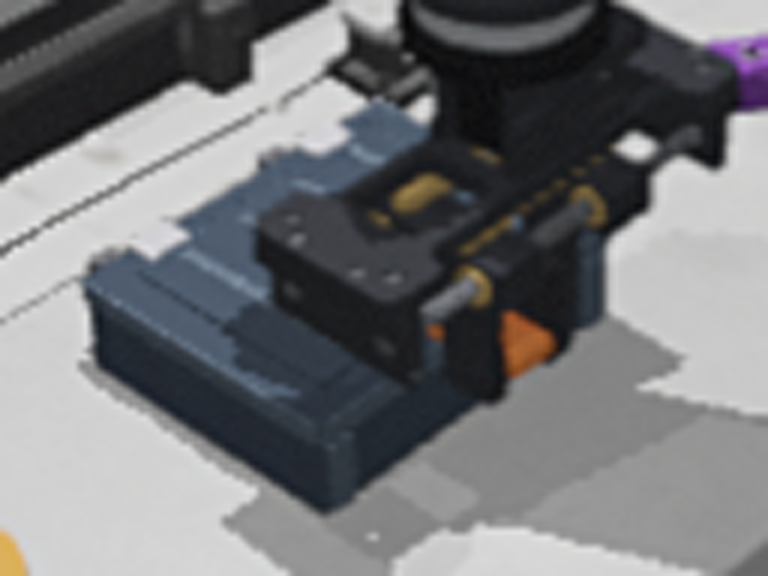

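Run:
```python
from h import *
import pickle
a,b,_=pickle.load(open("s0.pkl","rb"))
s=cam("side");c=cam("scene")
def g(i):return i["img"].mean(2)
k=9
A=b["img"][140:200,190:270];B=s["img"][140:200,190:270]
A2=a["img"][205:285,168:228];B2=c["img"][205:285,168:228]
up=lambda x,k:cv2.resize(x[:,:,::-1],None,fx=k,fy=k,interpolation=cv2.INTER_CUBIC)
cv2.imwrite("pics/cmp1.png",np.hstack([up(A,4.9),up(B,4.9)]))
cv2.imwrite("pics/cmp2.png",np.hstack([up(A2,6.5),up(B2,6.5)]))
```

```text
(no output)
```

View pics/cmp1.png

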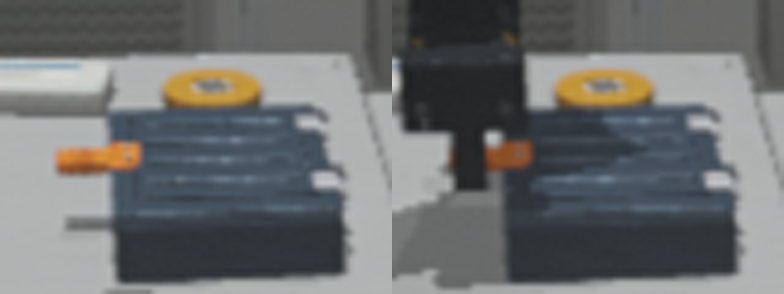

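View pics/cmp2.png

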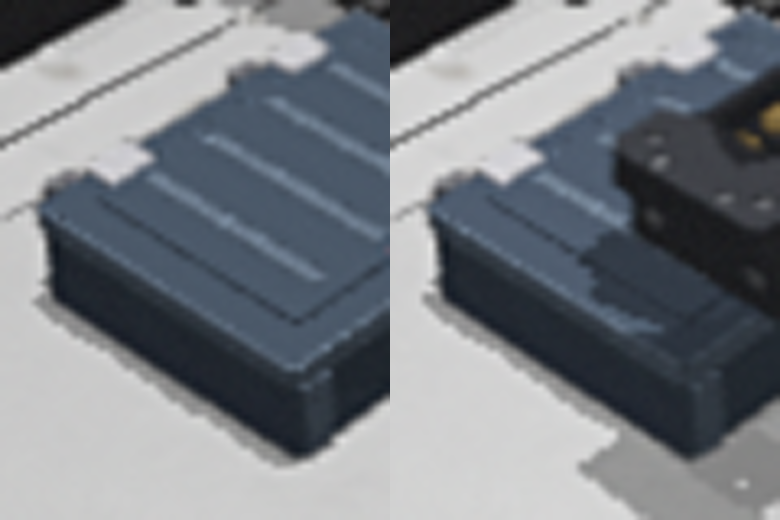

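>>> {"method": "send_rows", "body": {"motion": [[[0,0,0,0,0.05,0,1],[0,0,0,0,0.05,0,1],[0,0,0,0,0.03,0,1],[0,0,0,0,0,0,1],[0,0,0,0,0,0,1]]]}}

```text
clock: 23.02
tool_pos: [0.443, 0.1899, 0.0456]
eef_rot: [0.707, 0.012, -0.011, -0.707]
contact_force: [2.0, -4.0, 8.8]
opening: 0.251
```

```bash
python3 st.py .4387 .1905 .039
python3 - <<'E'
from h import *
import pickle
a,b,_=pickle.load(open("s0.pkl","rb"))
c=cam("scene")
A2=a["img"][205:285,168:228];B2=c["img"][205:285,168:228]
up=lambda x,k:cv2.resize(x[:,:,::-1],None,fx=k,fy=k,interpolation=cv2.INTER_CUBIC)
cv2.imwrite("pics/cmp3.png",np.hstack([up(A2,6.5),up(B2,6.5)]))
E
```

```text
23.0167 [0.443  0.1899 0.0456] yaw 0.03233357434214987 tooly [ 0.0006 -0.0008 -1.    ] open 22.08605725124327 [ 2.0164 -4.0473  8.8189]
units [-0.2129  0.33    0.0363]
```

View pics/cmp3.png

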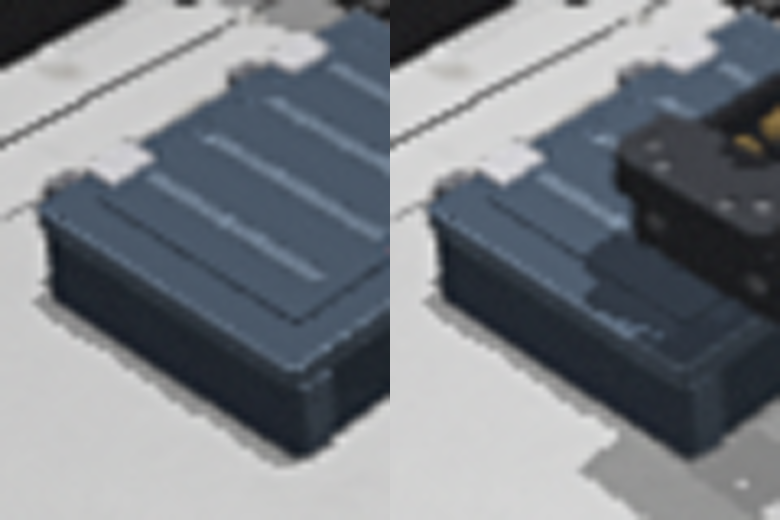

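>>> {"method": "send_rows", "body": {"motion": [[[0,0,0,0,0,0,-0.1],[0,0,0,0,0,0,-0.1],[0,0,0,0,0,0,-0.1],[0,0,0,0,0,0,-0.1],[0,0,0,0,-0.2,0,-0.1]]]}}

```text
clock: 23.48
tool_pos: [0.4425, 0.1908, 0.0485]
eef_rot: [-0.707, -0.011, 0.012, 0.707]
contact_force: [0.4, -0.8, -0.1]
opening: 0.546
```

>>> {"method": "send_rows", "body": {"motion": [[[0,0,0,0,-0.5,0,-0.1],[0,0,0,0,-1,0,-0.1],[0,0,0,0,-1,0,-0.1],[0,0,0,0,-1,0,-0.1],[0,0,0,0,-1,0,-0.1]]]}}

```text
clock: 23.9
tool_pos: [0.4427, 0.1903, 0.14]
eef_rot: [-0.707, -0.011, 0.012, 0.707]
contact_force: [0.6, 0.2, 0.2]
opening: 0.551
```

>>> {"method": "send_rows", "body": {"motion": [[[0,0,0,0,-1,0,-0.1],[0,0,0,0,-1,0,-0.1],[0,0,0,0,-1,0,-0.1],[0,0,0,0,-1,0,-0.1],[0,0,0,0,0,0,-0.1]]]}}

```text
clock: 24.32
tool_pos: [0.4443, 0.1916, 0.2221]
eef_rot: [-0.706, -0.013, 0.01, 0.708]
contact_force: [-1.0, 0.8, -0.6]
opening: 0.549
```

```bash
python3 st.py .4387 .1905 .039
python3 - <<'E'
from h import *
import pickle
a,b,_=pickle.load(open("s0.pkl","rb"))
c=cam("scene");s=cam("side")
up=lambda x,k:cv2.resize(x[:,:,::-1],None,fx=k,fy=k,interpolation=cv2.INTER_CUBIC)
sl=np.s_[150:285,168:298]
cv2.imwrite("pics/cmp4.png",np.hstack([up(a["img"][sl],3),up(c["img"][sl],3)]))
sl=np.s_[140:280,190:330]
cv2.imwrite("pics/cmp5.png",np.hstack([up(b["img"][sl],2.8),up(s["img"][sl],2.8)]))
for n,i in(("0",b),("1",s),("sc0",a),("sc1",c)):
    h=cv2.cvtColor(i["img"],cv2.COLOR_RGB2HSV);m=cv2.inRange(h,(4,170,100),(16,255,255));k,l,st,ce=cv2.connectedComponentsWithStats(m)
    print(n,[(st[j],ce[j]) for j in range(1,k) if st[j,4]>30])
E
```

```text
24.3167 [0.4443 0.1916 0.2221] yaw 0.03242998465221037 tooly [ 0.005   0.0032 -1.    ] open 48.32318515454216 [-1.0086  0.8463 -0.6193]
units [-0.3266  9.154  -0.0729]
0 [(array([202, 170,  16,   5,  47], dtype=int32), array([209.        , 172.10638298]))]
1 []
sc0 [(array([229, 243,  23,  10,  79], dtype=int32), array([241.93670886, 247.10126582]))]
sc1 [(array([229, 238,  23,  15, 169], dtype=int32), array([240.85207101, 245.20118343]))]
```

View pics/cmp4.png

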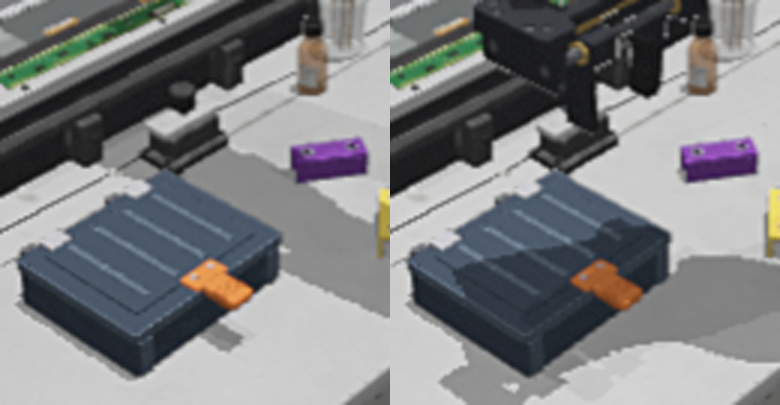

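View pics/cmp5.png

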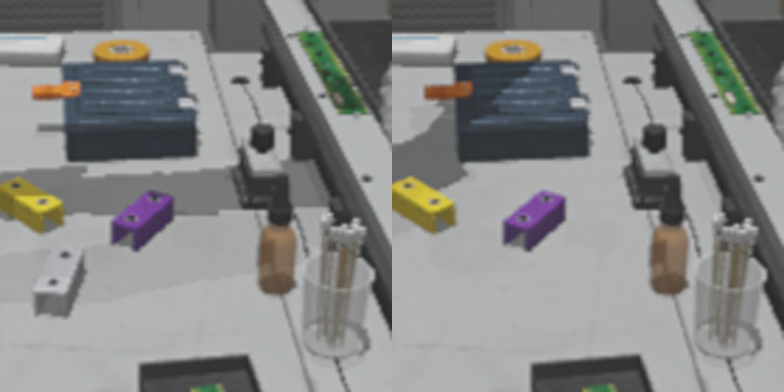

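```bash
python3 -c "
from plant import job
print(job.finish_job())"
```

```text
the job is handed in; nothing more can be done
None
```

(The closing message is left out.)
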